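# Fetch the bottom slide box and restack the pile

## Robot

A 6-joint arm with a two-finger parallel gripper is mounted at the origin on the work surface. World frame = base frame: x ahead of the robot, y to its left, z up, the work surface at z = 0. Lengths are in m, angles in rad, forces in N, time in s.
With the tool pointing down it reaches from about 0.35 to 0.925 m from the base axis. Payload 6.4 kg.
Tool frame: the origin (TCP) lies midway between the tips of the shut fingers; the grasp point (between the pads) lies 19 mm behind it; z points along the fingers, y is the direction in which the jaws open and shut (so a half turn about z gives the same grasp; the last joint's range is limited). The gripper opens to 85 mm and grips with 20 to 120 N. Pads are 22 mm wide; open, the fingers measure 114 mm over their backs; the gripper's body (76 mm by 85 mm) begins 54 mm behind the grasp point. The pads swing forward as they close: fully open they stand 13 mm farther back than shut.
Start: joints at [1.076, 0.245, 1.558, -0, 1.339, -0.174], TCP at [0.205, 0.617, 0.231] pointing down, gripper open.
Joint ranges: [-3.13, 3.13], [-1.02, 2.26], [0.13, 2.54], [-0.95, 4.09], [0.21, 2.88], [-2.74, 2.74]. Speed limits (rad/s): [2.57, 2.57, 3.14, 3.14, 3.14, 3.14].

## Interface

Orientations are given as a unit quaternion [w, x, y, z].
In Python, from plant import read_state, snapshot, order, models gives the robot as it stands.
- The arm moves only by the tool carry_out, never from a script. Its argument "commands" is a list of rows, each an object of numbers: "dx", "dy", "dz": the shift along the tool's x, y, z in cm; "rx", "ry", "rz": the turn, a rotation vector about the tool's x, y, z in rad; "hand": the closure, from -1 (fully open) to 1 (shut). A call has 1 to 8 rows; each row shifts and turns the commanded pose from where the row before left it, along the tool's axes as they then stand; what a row does not reach is not made up. A row lasts 1/8 s, in which the tool goes at most 62.5 mm and 10.7 degrees, less where a joint would pass 70% of its speed; a pose out of reach is approached as far as the arm can. A call is refused whole if a number of a shift passes 6.25 or a number of a turn 0.188, either way. A call with a gripper value outside its range is refused whole. The fingers move at their own pace and stop on an object; "force" is the grip in N (left out, the last holds). Time passes only in rows, so rows that do not move let the fingers close. It gives the time, the measured TCP pose, the force and the opening at its end, in the units of the state.
- read_state(): the state, without advancing time (a new reading comes with each control period).
- snapshot(name): name is "side" or "top"; returns a dict with "img" (420x560x3 uint8, red, green, blue), "K" (3x3 intrinsics, pixels), "dist" ([k1, k2, p1, p2, k3] as OpenCV has them; the pictures are not rectified), "R" (3x3) and "t" (3): a world point X has camera coordinates R X + t. Camera axes: x right, y down, z forward; pixel columns grow to the right and rows downward; lengths in m; the calibration is good to about 2 mm. A picture is of the moment at which its call begins. There is no depth.
- order.close_job(): hands the job in, once; it reports no verdict.
Trained networks look in the newest picture that a camera, given by its name, has taken for a name from the list of things; names that differ only in an ending like _2 or _b are one class to them, and where a whole thing is asked for, a point or a joint stands for the part that bears it (a point fixed in the world has none). Each returns a list of dicts, best first, with "p" (0 to 1); they miss things now and then, are a little off and sometimes report something else, mostly with a low value. They report only what shows in the picture. A call takes as long as a camera call. They do not tell look-alikes from the thing itself.
- models.look_for(camera, target): "rect" ([centre column, centre row, width, height] in pixels, round what is visible of it).
The state is a dict: "time": time; "joint_positions": joint angles; "joint_vel": joint speeds; "tau": joint torques, N m; "eef_pos": TCP position; "orientation": TCP orientation; "contact_force": force on the tool from outside, world axes, zero at the start; "moment": the same for the moment, N m; "grip_width": finger opening in m.
Only numpy, scipy, OpenCV 4.12 (cv2) and the standard library are available. Lean on these libraries where they do the work, as an engineer would, in place of code of your own. Each camera call takes 0.05 s, during which the arm holds its last target.

## Task

The class needs the orange slide box, which is at the bottom of one of the two piles on the wooden storage board. Lift off the boxes above it and set them aside, lay the orange box flat and square between the end stops of the dark steel tray, then put the boxes you took off back squarely in the bay where they stood, in the same order. The boxes hold glass: keep them level and set each down gently, and leave the other pile and the things on the table alone.

Things in the scene. Friction and masses are not known exactly. Their poses are not given: they have to be found in the camera images.
- orange_c (a point): centre (half-way up) of the orange slide box: a closed plastic box 96 mm long (its x), 56 mm wide (its y), 34 mm high, flat top and bottom, about 0.2 kg, looks the same turned half round; blank paper label on the lid. The wanted one; it starts at the bottom of either the tall or the short pile
- green_c (a point): centre (half-way up) of the green slide box: a closed plastic box 96 mm long (its x), 56 mm wide (its y), 34 mm high, flat top and bottom, about 0.2 kg, looks the same turned half round; blank paper label on the lid. Starts at the bottom of the other pile
- blue_c (a point): centre (half-way up) of the blue slide box: a closed plastic box 96 mm long (its x), 56 mm wide (its y), 34 mm high, flat top and bottom, about 0.2 kg, looks the same turned half round; blank paper label on the lid. Starts second in the tall pile
- white_c (a point): centre (half-way up) of the white slide box: a closed plastic box 96 mm long (its x), 56 mm wide (its y), 34 mm high, flat top and bottom, about 0.2 kg, looks the same turned half round; blank paper label on the lid. Starts on the blue one, at the top of the tall pile of three
- black_c (a point): centre (half-way up) of the black slide box: a closed plastic box 96 mm long (its x), 56 mm wide (its y), 34 mm high, flat top and bottom, about 0.2 kg, looks the same turned half round; blank paper label on the lid. Starts on top of the short pile of two
- bay_a_c (a point): centre of the floor (upper surface) of the fixed pale wooden bay of the tall pile, brass stops, 14 mm above the table, on the fixed brown storage board (280 x 100 x 8 mm; two bays end to end, centres 128 mm apart). Floor 116 (x) x 80 mm (y); an upright stop at each x end (inner faces 106 mm apart, 4 mm thick, 8 mm above the floor), long sides open; a box lies flat between the stops, long axis along x
- bay_b_c (a point): centre of the floor (upper surface) of the fixed pale wooden bay of the short pile, brass stops, 14 mm above the table, on the same board. Floor 116 (x) x 80 mm (y); an upright stop at each x end (inner faces 106 mm apart, 4 mm thick, 8 mm above the floor), long sides open; a box lies flat between the stops, long axis along x
- tray_c (a point): centre of the floor (upper surface) of the dark steel tray, fixed on the table, bright steel stops, floor 6 mm above the table. Floor 116 (x) x 80 mm (y); an upright stop at each x end (inner faces 106 mm apart, 4 mm thick, 8 mm above the floor), long sides open; a box lies flat between the stops, long axis along x
- stain_c (a point): bystander: centre of a small upright amber stain bottle with black cap, 36 mm across, 85 mm high
- jar_c (a point): bystander: centre of an upright specimen jar with white cap, 56 mm across, 75 mm high
- beaker_c (a point): bystander: centre of an empty upright glass beaker, 64 mm across, 80 mm high
- petri_c (a point): bystander: centre of a closed petri dish lying flat, 90 mm across, 18 mm high
- fossil_c (a point): bystander: centre of a low round reddish fossil cast, 60 mm across, 28 mm high
- loupe_c (a point): bystander: centre of a black stand magnifier, 44 mm across, 36 mm high
- weight_c (a point): bystander: centre of a brass balance weight with a knob, 40 mm across, 50 mm high
Things that resemble listed ones, but are neither listed nor needed, are in the scene too. Leave any purple or yellow look-alike of the part that bears white_c alone.

How it is judged:
By the outcome, as a careful person would: the job done as asked, in the order asked, and still so for the second after the job is handed in, with the robot touching nothing.
It also fails if it takes over 72 s, if anything falls off the work surface, if the arm or the gripper's body presses on something with over 40 N, if the wrist force passes 120 N, or if a joint passes its speed limit or range.

## Working session

There is one attempt and no reset: what is moved stays moved. The work goes in short steps, Python scripts to look and compute and a tool call to move; the robot and the scene stay as the last step left them, time stands still between calls to the robot, and variables do not carry over. Pictures are saved under pics/ and viewed, and the job is handed in when it is done.

Besides the shell and the picture viewer there is one more tool, called after ">>>" as name(argument=value, ...) on one line, values as JSON. carry_out: Moves the arm, as the interface text tells. Its arguments: {"type":"object","properties":{"commands":{"type":"array"},"force":{"type":"number"}},"required":["commands"]}

```bash
mkdir -p pics; ls
python3 - <<'E'
from plant import read_state, snapshot, order, models
import cv2,json,numpy as np
print(read_state())
for c in("side","top"):
    s=snapshot(c); cv2.imwrite(f"pics/{c}0.png",s["img"][:,:,::-1])
    print(c,np.round(s["K"],1).tolist(),s["dist"],np.round(s["R"],3).tolist(),np.round(s["t"],3).tolist(), (-np.array(s["R"]).T@np.array(s["t"])))
E
```

```text
pics
{'time': 0.0, 'joint_positions': array([ 1.07590894e+00,  2.45826715e-01,  1.55904725e+00,  2.16072263e-05,
        1.33867908e+00, -1.74107980e-01]), 'joint_vel': array([-0.00083778,  0.00109952, -0.00040362, -0.0007313 ,  0.00062149,
       -0.00147943]), 'tau': array([-8.08230197e-04, -4.29498518e+01, -3.26134944e+01, -1.78245864e-04,
        5.28417702e-03,  1.58139255e-05]), 'eef_pos': array([0.20467011, 0.61633927, 0.23015436]), 'orientation': array([-3.31722503e-04,  1.59705307e-01,  9.87164249e-01, -9.22419481e-04]), 'contact_force': array([0.29417126, 0.30440622, 0.20331578]), 'moment': array([-0.01177046,  0.02379782,  0.01182394]), 'grip_width': 0.08541844231570157}
side [[389.2, 0.0, 276.2], [0.0, 389.2, 204.7], [0.0, 0.0, 1.0]] [0.03865264 0.         0.         0.         0.        ] [[0.899, -0.438, -0.019], [-0.278, -0.536, -0.797], [0.34, 0.722, -0.603]] [-0.44, 0.198, 0.903] [ 0.14403915 -0.73806696  0.69443931]
top [[466.8, 0.0, 284.0], [0.0, 466.8, 207.7], [0.0, 0.0, 1.0]] [-0.09574992  0.          0.          0.          0.        ] [[-0.018, -1.0, -0.008], [-0.985, 0.019, -0.174], [0.174, 0.005, -0.985]] [0.019, 0.506, 1.136] [0.30061545 0.00377006 1.20673178]
```

View pics/side0.png

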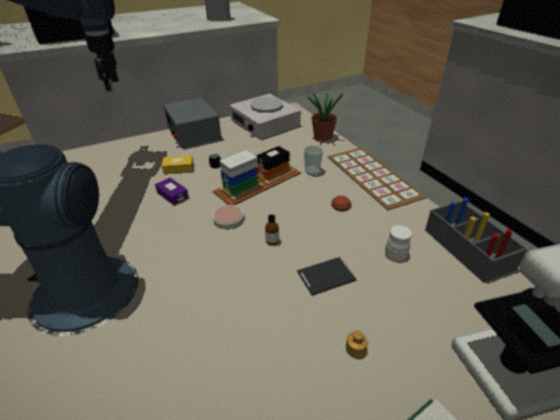

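View pics/top0.png

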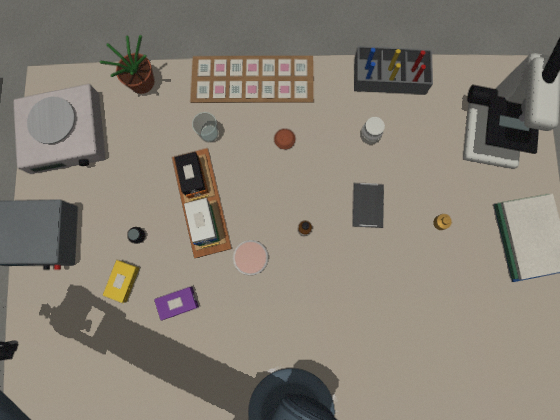

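Run:
```python
import cv2
a=cv2.imread("pics/side0.png")[135:215,195:335]; cv2.imwrite("pics/z1.png",cv2.resize(a,None,fx=5.5,fy=5.5,interpolation=2))
a=cv2.imread("pics/top0.png")[140:270,160:280]; cv2.imwrite("pics/z2.png",cv2.resize(a,None,fx=4.6,fy=4.6,interpolation=2))
a=cv2.imread("pics/top0.png")[170:240,340:400]; b=cv2.imread("pics/side0.png")[250:300,290:364]
cv2.imwrite("pics/z3.png",cv2.resize(a,None,fx=6,fy=6,interpolation=2))
cv2.imwrite("pics/z4.png",cv2.resize(b,None,fx=8,fy=8,interpolation=2))
```

```text
(no output)
```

View pics/z1.png

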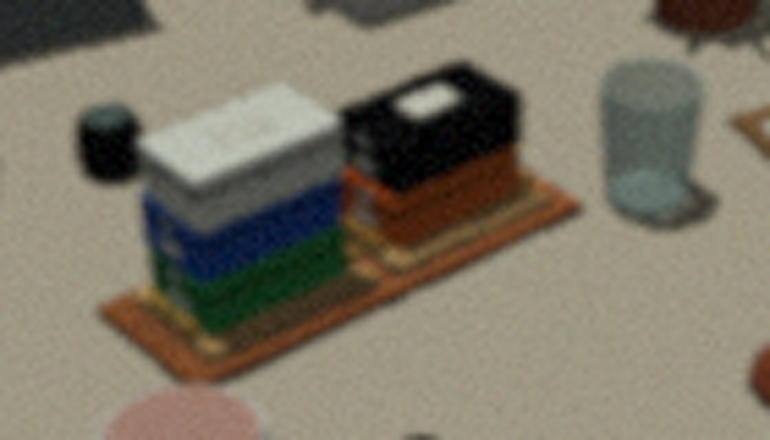

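View pics/z2.png

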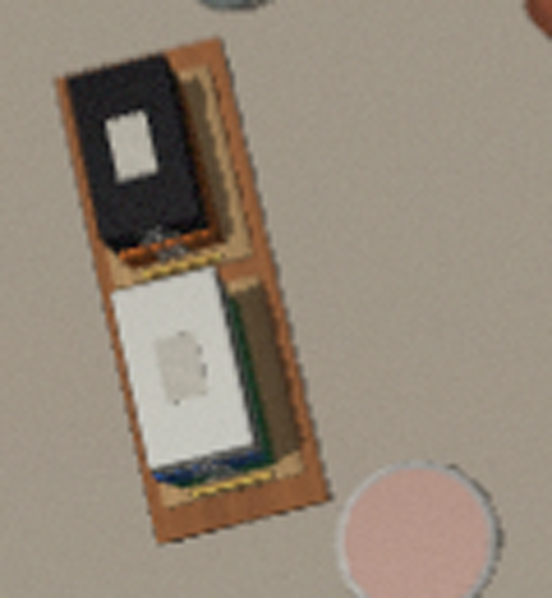

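View pics/z3.png

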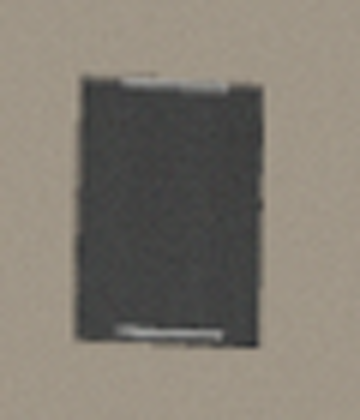

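View pics/z4.png

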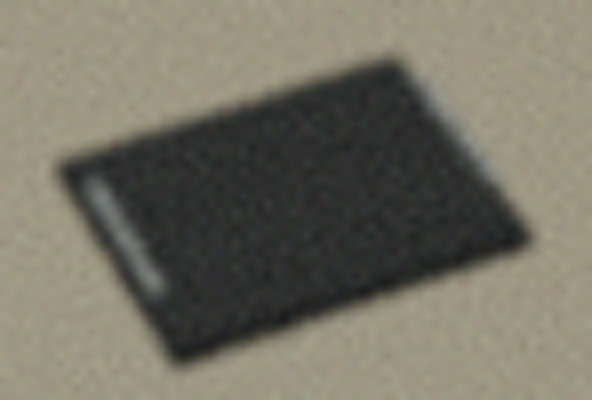

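```bash
cat > h.py <<'E'
import numpy as np,cv2
from plant import read_state, snapshot, order, models
def cam(s): return np.array(s["K"]),np.array(s["dist"]),np.array(s["R"]),np.array(s["t"])
def proj(s,X):
    K,d,R,t=cam(s); return cv2.projectPoints(np.array(X,float).reshape(-1,1,3),cv2.Rodrigues(R)[0],t,K,d)[0].reshape(-1,2)
def ray(s,uv):
    K,d,R,t=cam(s); p=cv2.undistortPoints(np.array(uv,float).reshape(-1,1,2),K,d).reshape(-1,2)
    v=np.c_[p,np.ones(len(p))]@R; return -R.T@t, v
def atz(s,uv,z):
    c,v=ray(s,uv); return c+v*((z-c[2])/v[:,2])[:,None]
def tri(s1,u1,s2,u2):
    c1,v1=ray(s1,[u1]);c2,v2=ray(s2,[u2]);v1=v1[0];v2=v2[0]
    a=np.linalg.lstsq(np.c_[v1,-v2],c2-c1,rcond=None)[0]
    p,q=c1+a[0]*v1,c2+a[1]*v2; return (p+q)/2,np.linalg.norm(p-q)
def box(c,yaw,L=.096,W=.056,H=.034):
    # c = centre; returns 8 corners
    cs,sn=np.cos(yaw),np.sin(yaw); R=np.array([[cs,-sn,0],[sn,cs,0],[0,0,1]])
    p=np.array([[i*L/2,j*W/2,k*H/2] for k in(-1,1) for i,j in((-1,-1),(1,-1),(1,1),(-1,1))])
    return p@R.T+np.array(c)
def overlay(s,lst,roi,f,name):
    x0,y0,x1,y1=roi; a=cv2.resize(np.ascontiguousarray(s["img"][y0:y1,x0:x1,::-1]),None,fx=f,fy=f,interpolation=cv2.INTER_CUBIC)
    a=cv2.convertScaleAbs(a,alpha=1.6,beta=10)
    for P,col in lst:
        q=((proj(s,P)-[x0,y0]+.5)*f-.5).round().astype(int)
        n=len(q)//4
        for k in range(n):
            for i in range(4): cv2.line(a,tuple(map(int,q[4*k+i])),tuple(map(int,q[4*k+(i+1)%4])),col,1)
        if n==2:
            for i in range(4): cv2.line(a,tuple(map(int,q[i])),tuple(map(int,q[i+4])),col,1)
    cv2.imwrite(f"pics/{name}.png",a)
E
python3 - <<'E'
from h import *
import pickle
S={}
for c in("side","top"):
    S[c]=snapshot(c)
    for n in("tray_c","bay_a_c","bay_b_c","black_c","orange_c","white_c","green_c","blue_c","stain_c","jar_c","beaker_c","petri_c","fossil_c","loupe_c","weight_c"):
        print(c,n,[(np.round(d["rect"],1).tolist(),round(d["p"],2)) for d in models.look_for(c,n)][:3])
pickle.dump(S,open("S0.pkl","wb"))
T=S["top"];overlay(T,[],(165,140,245,265),4.7,"b_top");overlay(S["side"],[],(205,140,310,210),7.5,"b_side")
E
```

```text
side tray_c [([326.5, 276.6, 56.7, 37.1], 0.66)]
side bay_a_c [([241.8, 190.8, 43.1, 19.5], 0.5)]
side bay_b_c [([274.9, 176.3, 35.1, 19.8], 0.65)]
side black_c [([275.8, 159.9, 33.8, 23.5], 0.59)]
side orange_c [([271.1, 169.6, 33.7, 18.0], 0.55)]
side white_c [([239.4, 162.2, 35.1, 24.6], 0.91), ([170.5, 190.8, 35.8, 30.2], 0.89), ([176.4, 166.0, 31.3, 19.2], 0.61)]
side green_c [([240.1, 187.4, 37.4, 22.0], 0.79)]
side blue_c [([237.8, 176.0, 39.6, 20.8], 0.78)]
side stain_c [([274.9, 228.5, 13.6, 32.2], 0.73), ([239.2, 188.7, 35.1, 19.7], 0.3)]
side jar_c [([396.8, 243.9, 24.2, 35.6], 0.76)]
side beaker_c [([311.5, 158.9, 19.3, 30.7], 0.77), ([273.8, 176.3, 32.7, 19.3], 0.74)]
side petri_c [([229.7, 217.6, 33.3, 21.2], 0.6)]
side fossil_c [([343.5, 202.1, 18.7, 17.8], 0.47)]
side loupe_c []
side weight_c [([358.3, 342.6, 25.0, 28.5], 0.87), ([272.9, 171.6, 32.5, 20.9], 0.39)]
top tray_c [([368.6, 207.1, 27.2, 44.0], 0.96), ([212.0, 225.2, 31.4, 47.7], 0.43)]
top bay_a_c [([209.6, 224.0, 31.2, 47.4], 0.75), ([206.9, 128.0, 26.4, 33.4], 0.3)]
top bay_b_c [([199.3, 179.6, 27.7, 48.7
[... 187 characters left out ...]
.95), ([198.6, 220.6, 34.9, 38.5], 0.83), ([121.4, 280.6, 33.8, 40.1], 0.55)]
top green_c [([285.0, 136.3, 22.3, 19.4], 0.23)]
top blue_c []
top stain_c [([304.2, 228.6, 15.0, 14.8], 0.63), ([370.1, 207.2, 30.1, 40.3], 0.42), ([198.8, 219.8, 34.4, 40.7], 0.25)]
top jar_c [([370.6, 129.8, 25.8, 24.8], 0.65)]
top beaker_c [([207.4, 127.8, 30.4, 35.8], 0.56), ([189.2, 173.4, 30.3, 42.1], 0.32)]
top petri_c [([251.0, 257.3, 39.2, 31.8], 0.61)]
top fossil_c [([283.6, 137.9, 20.1, 17.2], 0.67), ([211.4, 226.4, 30.1, 48.1], 0.45)]
top loupe_c [([136.1, 236.6, 20.8, 15.3], 0.54)]
top weight_c [([445.2, 220.9, 17.9, 18.7], 0.73), ([196.2, 180.8, 25.4, 30.7], 0.67), ([189.3, 174.3, 26.6, 36.8], 0.56)]
```

View pics/b_side.png

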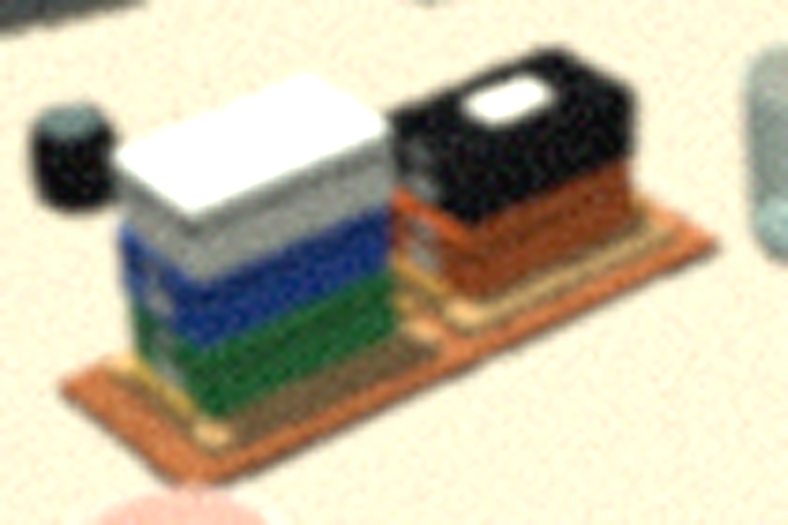

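View pics/b_top.png

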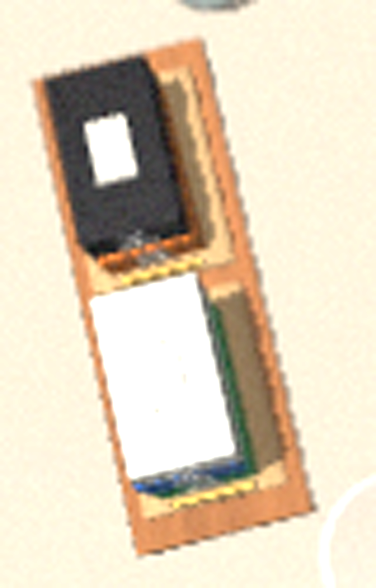

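```bash
cat > fit.py <<'E'
from h import *
import pickle
from scipy.optimize import least_squares
S=pickle.load(open("S0.pkl","rb"));T,D=S["top"],S["side"]
tp=lambda x,y:((x+.5)/4.7-.5+165,(y+.5)/4.7-.5+140)
sd=lambda x,y:((x+.5)/7.5-.5+205,(y+.5)/7.5-.5+140)
# index: 0(-x-y)1(+x-y)2(+x+y)3(-x+y) bottom; +4 top
def fit(obs,x0,fixz=None,**k):
    def f(p):
        P=box(p[:3] if fixz is None else [p[0],p[1],fixz],p[3],**k); r=[]
        for s,i,uv in obs: r+=list(proj(s,P[i])[0]-uv)
        return r
    r=least_squares(f,x0); return r.x,np.sqrt(np.mean(r.fun**2)),np.round(r.fun.reshape(-1,2),1).tolist()
print("tri +x+y",tri(T,tp(47,78),D,sd(560,45)),"tri +x-y",tri(T,tp(153,57),D,sd(634,93)))
bl=[(T,6,tp(47,78)),(T,5,tp(153,57)),(T,4,tp(190,232)),(D,6,sd(560,45)),(D,5,sd(634,93)),(D,0,sd(476,222)),(D,1,sd(632,157))]
pb=fit(bl,[.55,.2,.06,.2]);print("black",pb)
og=[(D,0,sd(474,297)),(D,4,sd(476,224)),(D,1,sd(632,220)),(D,5,sd(632,158)),(T,4,tp(200,245))]
po=fit(og,[.55,.2,.03,.2]);print("orange",po)
bd=[(T,6,tp(33,80)),(T,5,tp(203,38)),(T,4,tp(316,510)),(T,7,tp(138,556)),(D,5,sd(718,242)),(D,4,sd(195,482)),(D,7,sd(60,385))]
pd=fit(bd,[.5,.2,.0,.2],L=.28,W=.1,H=.008);print("board",pd)
wh=[(T,6,tp(92,302)),(T,5,tp(196,274)),(T,4,tp(236,457)),(T,7,tp(133,483)),(D,6,sd(305,77)),(D,5,sd(386,130)),(D,4,sd(196,214)),(D,7,sd(118,155))]
pw=fit(wh,[.5,.2,.1,.2]);print("white",pw)
z3=lambda x,y:((x+.5)/6-.5+340,(y+.5)/6-.5+170)
z4=lambda x,y:((x+.5)/8-.5+290,(y+.5)/8-.5+250)
tr=[(T,6,z3(82,76)),(T,5,z3(263,86)),(T,4,z3(258,347)),(T,7,z3(76,340)),(D,6,z4(398,55)),(D,5,z4(532,243)),(D,4,z4(176,365)),(D,7,z4(58,165))]
pt=fit(tr,[.5,-.2,.0,0],L=.116,W=.08,H=.006);print("tray",pt)
if __name__=="__main__":
    y=pd[0][3]
    bb=lambda o:pd[0][:3]+np.array([np.cos(y)*o,np.sin(y)*o,.004+.003])
    print("bays",bb(.064),bb(-.064))
    L=[(box(pb[0][:3],pb[0][3]),(255,0,255)),(box(po[0][:3],po[0][3]),(255,255,0)),(box(pd[0][:3],y,.28,.1,.008)[4:],(0,255,0)),(box(bb(.064),y,.116,.08,.006)[4:],(0,0,255)),(box(pw[0][:3],pw[0][3]),(0,160,0))]
    overlay(T,L,(165,140,245,265),4.7,"b_top2");overlay(D,L,(205,140,310,210),7.5,"b_side2")
    L=[(box(pt[0][:3],pt[0][3],.116,.08,.006)[4:],(0,255,0)),(box(pt[0][:3]+[0,0,.003],pt[0][3],.106,.04,.001)[4:],(0,0,255))]
    overlay(T,L,(340,170,400,240),6,"t_top2");overlay(D,L,(290,250,364,300),8,"t_side2")
E
python3 fit.py
```

```text
tri +x+y (array([0.63877509, 0.28254421, 0.07849632]), np.float64(0.0030027212673640487)) tri +x-y (array([0.6467648 , 0.22507955, 0.08157735]), np.float64(0.00026017067401352435))
black (array([0.59467342, 0.2417815 , 0.06666364, 0.21973911]), np.float64(1.0290755466095987), [[0.8, 0.1], [-0.1, -0.6], [-0.2, -1.6], [-1.0, -0.7], [0.2, -0.6], [-2.4, 1.8], [0.5, 0.2]])
orange (array([0.59427542, 0.24146721, 0.03499439, 0.2569204 ]), np.float64(1.100883469428024), [[-1.2, 0.5], [-1.9, 1.1], [0.3, -0.1], [0.3, -0.9], [0.6, -2.1]])
board (array([0.53440352, 0.22766676, 0.00160463, 0.23682945]), np.float64(0.5261307343079665), [[-0.0, -0.2], [-0.2, -0.6], [-0.1, -0.2], [0.3, -0.3], [0.1, -0.3], [-0.6, 1.3], [-0.8, -0.5]])
white (array([0.46889163, 0.21037263, 0.09613374, 0.24039308]), np.float64(0.6121097503677188), [[-0.4, -0.4], [0.1, -0.4], [0.8, -0.8], [-0.2, -0.3], [0.0, 0.1], [0.4, -0.0], [-1.1, 0.2], [-1.6, 0.4]])
tray (array([ 0.51771364, -0.21157284, -0.00184031, -0.06976982]), np.float64(0.3207232434636358), [[0.2, 0.1], [0.0, -0.1], [0.2, -0.3], [0.0, -0.6], [-0.3, 0.7], [-0.0, -0.4], [-0.3, -0.5], [-0.2, 0.3]])
bays [0.59661708 0.24268255 0.00860463] [0.47218997 0.21265096 0.00860463]
```

View pics/b_top2.png

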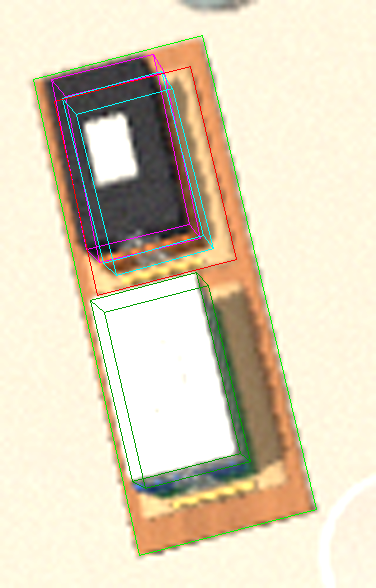

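View pics/b_side2.png

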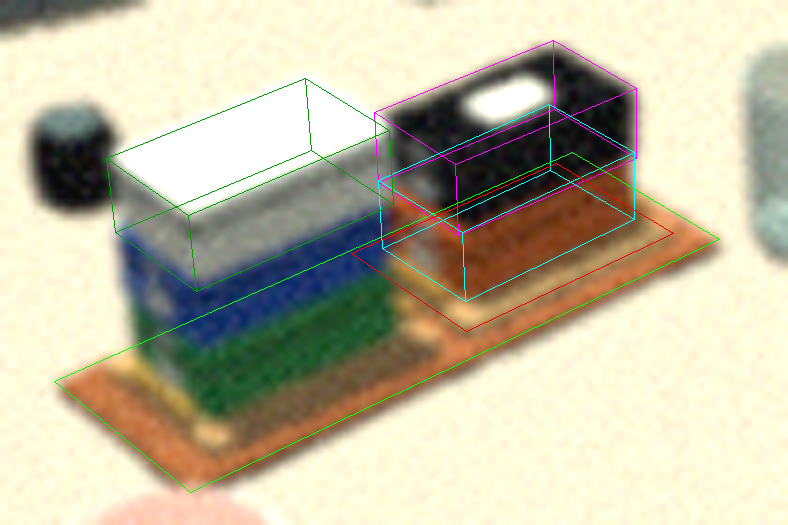

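View pics/t_top2.png

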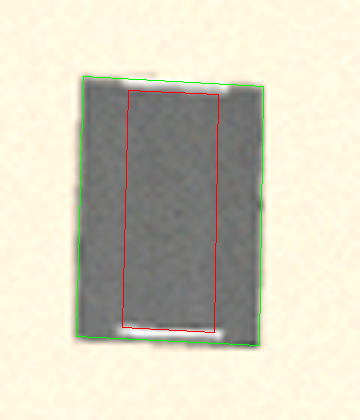

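View pics/t_side2.png

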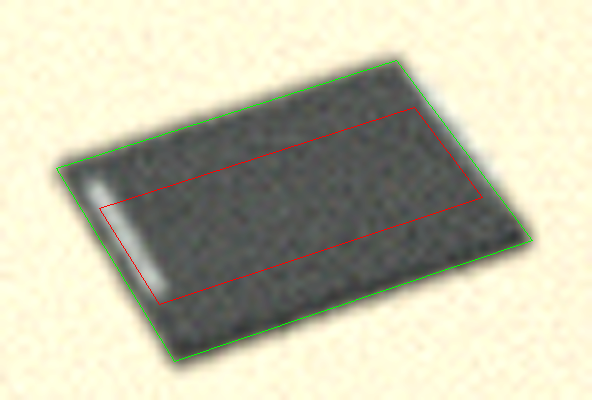

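```bash
cat > fit2.py <<'E'
from fit import *
def fitf(obs,x0):
    def f(p):
        P=box(p[:3],p[3],p[4],p[5]); r=[]
        for s,i,uv in obs: r+=list(proj(s,P[i])[0]-uv)
        return r
    r=least_squares(f,list(x0)+[.096,.056]); return r.x.round(4).tolist(),np.sqrt(np.mean(r.fun**2)),np.round(r.fun.reshape(-1,2),1).tolist()
print("B",fitf(bl,pb[0]));print("O",fitf(og,po[0]));print("W",fitf(wh,pw[0]))
# joint per-camera world offset check: known heights
for n,o in(("bd",bd),("tr",tr)):
    for s in (T,D):
        ob=[q for q in o if q[0] is s]
        k=dict(L=.28,W=.1,H=.008) if n=="bd" else dict(L=.116,W=.08,H=.006)
        z=.004 if n=="bd" else .003
        print(n,"T" if s is T else "D",fit(ob,[.5,.2,0,.0],fixz=z,**k)[:2])
for s in(T,D):
    ob=[q for q in wh if q[0] is s]; print("w",fit(ob,[.5,.2,0,.2],fixz=.099)[:2])
    ob=[q for q in bl if q[0] is s]; print("b",fit(ob,[.5,.2,0,.2],fixz=.065)[:2])
ob=[q for q in og if q[0] is D]; print("o",fit(ob,[.5,.2,0,.2],fixz=.031)[:2])
E
python3 fit2.py | grep -v '^xx' | tail -20
```

```text
tri +x+y (array([0.63877509, 0.28254421, 0.07849632]), np.float64(0.0030027212673640487)) tri +x-y (array([0.6467648 , 0.22507955, 0.08157735]), np.float64(0.00026017067401352435))
black (array([0.59467342, 0.2417815 , 0.06666364, 0.21973911]), np.float64(1.0290755466095987), [[0.8, 0.1], [-0.1, -0.6], [-0.2, -1.6], [-1.0, -0.7], [0.2, -0.6], [-2.4, 1.8], [0.5, 0.2]])
orange (array([0.59427542, 0.24146721, 0.03499439, 0.2569204 ]), np.float64(1.100883469428024), [[-1.2, 0.5], [-1.9, 1.1], [0.3, -0.1], [0.3, -0.9], [0.6, -2.1]])
board (array([0.53440352, 0.22766676, 0.00160463, 0.23682945]), np.float64(0.5261307343079665), [[-0.0, -0.2], [-0.2, -0.6], [-0.1, -0.2], [0.3, -0.3], [0.1, -0.3], [-0.6, 1.3], [-0.8, -0.5]])
white (array([0.46889163, 0.21037263, 0.09613374, 0.24039308]), np.float64(0.6121097503677188), [[-0.4, -0.4], [0.1, -0.4], [0.8, -0.8], [-0.2, -0.3], [0.0, 0.1], [0.4, -0.0], [-1.1, 0.2], [-1.6, 0.4]])
tray (array([ 0.51771364, -0.21157284, -0.00184031, -0.06976982]), np.float64(0.3207232434636358), [[0.2, 0.1], [0.0, -0.1], [0.2, -0.3], [0.0, -0.6], [-0.3, 0.7], [-0.0,
[... 773 characters left out ...]
y([ 0.51627919, -0.21040633, -0.44108174, -0.06877041]), np.float64(0.14951327380394186))
tr D (array([ 0.51562419, -0.21534943, -0.12947255, -0.07014398]), np.float64(0.32555651167329086))
w (array([ 0.46732176,  0.21001087, -0.57307296,  0.23168963]), np.float64(0.3289290256401777))
b (array([ 5.93332293e-01,  2.42715383e-01, -3.47557185e-05,  2.09769268e-01]), np.float64(0.592687844887232))
w (array([ 0.46921714,  0.20610095, -0.00220893,  0.26618649]), np.float64(0.5765226044460289))
b (array([ 5.98394555e-01,  2.44200460e-01, -6.28835846e-05,  2.42219850e-01]), np.float64(1.0129650536782289))
o (array([ 0.59845643,  0.24715887, -0.00083534,  0.29450677]), np.float64(0.7177190399002649))
```

```bash
cat > go.py <<'E'
from h import *
import sys
from scipy.spatial.transform import Rotation as Ro
def R_of(q): return Ro.from_quat([q[1],q[2],q[3],q[0]]).as_matrix()
def want(phi): # tool y along box y, z down
    y=np.array([-np.sin(phi),np.cos(phi),0]); z=np.array([0,0,-1.]); return np.c_[np.cross(y,z),y,z]
def status():
    s=read_state(); R=R_of(s["orientation"]); phi=np.arctan2(-R[0,1],R[1,1])
    print("t%.2f pos"%s["time"],s["eef_pos"].round(4),"phi %.4f tilt %.4f"%(phi,np.arccos(-R[2,2])),"F",s["contact_force"].round(1),"w %.4f"%s["grip_width"],"q",s["joint_positions"].round(2))
    return s,R,phi
def plan(x,y,z,phi):
    s,R,p0=status()
    W=want(phi); rv=Ro.from_matrix(R.T@W).as_rotvec(); d=np.array([x,y,z])-s["eef_pos"]
    print("turn first: rotvec",rv.round(4),"then shift cm (new axes)",(W.T@d*100).round(2),"| shift in old axes",(R.T@d*100).round(2))
if __name__=="__main__":
    a=list(map(float,sys.argv[1:]))
    plan(*a) if a else status()
E
python3 go.py .595 .2425 .20 .215
python3 - <<'E'
from h import *
import pickle
S=pickle.load(open("S0.pkl","rb"));T=S["top"]
for n,u,z in(("stain",(304.5,228.5),.06),("petri",(251,257.5),.015),("fossil",(284.5,138.5),.014),("beaker",(205,128),.04),("jar",(373,130),.04),("loupe",(136,235),.02),("weight",(444,221),.03),("purple",(177,303),.034),("yellow",(120,281),.034),("grey1",(75,265),.1),("grey1",(75,200),.1),("rack",(313,100),.0),("cand",(320,178),0)):
    print(n,atz(T,[u],z)[0].round(3))
E
```

```text
t1.70 pos [0.205  0.6169 0.2313] phi -0.3208 tilt 0.0000 F [-0.2  1.1  0.6] w 0.0855 q [ 1.08  0.25  1.56  0.    1.34 -0.17]
turn first: rotvec [ 0.     -0.     -0.5358] then shift cm (new axes) [-30.12 -44.9    3.13] | shift in old axes [-48.82 -23.23   3.13]
stain [ 0.45  -0.041  0.06 ]
petri [0.384 0.096 0.015]
fossil [0.699 0.005 0.014]
beaker [0.724 0.214 0.04 ]
jar [ 0.71  -0.228  0.04 ]
loupe [0.446 0.394 0.02 ]
weight [ 0.466 -0.401  0.03 ]
purple [0.272 0.28  0.034]
yellow [0.328 0.427 0.034]
grey1 [0.365 0.516 0.1  ]
grey1 [0.525 0.526 0.1  ]
rack [ 0.813 -0.076  0.   ]
cand [ 0.592 -0.087  0.   ]
```

>>> carry_out(commands=[{"rz": -0.1786,"hand": -1},{"rz": -0.1786},{"rz": -0.1786},{"dx": -3.0,"dy": -4.5},{"dx": -3.0,"dy": -4.5},{"dx": -3.0,"dy": -4.5},{"dx": -3.0,"dy": -4.5},{"dx": -3.0,"dy": -4.5}], force=40)

```text
invalid input at $.commands[0]: expected keys dx, dy, dz, rx, ry, rz, hand
```

>>> carry_out(commands=[{"dx": -3.0,"dy": -4.5},{"dx": -3.0,"dy": -4.5},{"dx": -3.0,"dy": -4.5},{"dx": -3.0,"dy": -4.5},{"dx": -3.0,"dy": -4.5,"dz": 1.0},{"dz": 3.0},{"dz": 0.1},{}])

```text
invalid input at $.commands[0]: expected keys dx, dy, dz, rx, ry, rz, hand
```

```bash
python3 go.py .595 .2425 .12 .215
python3 - <<'E'
from h import *
for c,r,f in(("top",(145,120,265,230),4.7),("side",(205,90,310,210),5)): overlay(snapshot(c),[],r,f,"g1"+c)
E
```

```text
t1.70 pos [0.205  0.6169 0.2313] phi -0.3208 tilt 0.0000 F [-0.2  1.1  0.6] w 0.0855 q [ 1.08  0.25  1.56  0.    1.34 -0.17]
turn first: rotvec [ 0.     -0.     -0.5358] then shift cm (new axes) [-30.12 -44.9   11.13] | shift in old axes [-48.82 -23.23  11.13]
```

View pics/g1top.png

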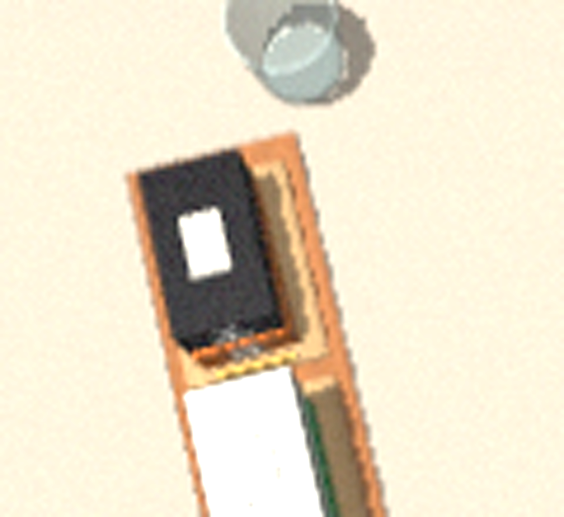

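View pics/g1side.png

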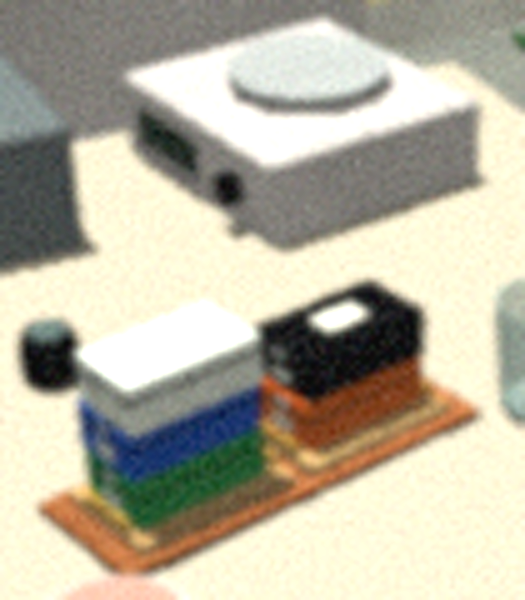

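The calls were refused because every key is required, so I'm resending full rows.

>>> carry_out(commands=[{"dx": 0,"dy": 0,"dz": 0,"rx": 0,"ry": 0,"rz": -0.1786,"hand": -1},{"dx": 0,"dy": 0,"dz": 0,"rx": 0,"ry": 0,"rz": -0.1786,"hand": -1},{"dx": 0,"dy": 0,"dz": 0,"rx": 0,"ry": 0,"rz": -0.1786,"hand": -1},{"dx": -3.0,"dy": -4.5,"dz": 0,"rx": 0,"ry": 0,"rz": 0,"hand": -1},{"dx": -3.0,"dy": -4.5,"dz": 0,"rx": 0,"ry": 0,"rz": 0,"hand": -1},{"dx": -3.0,"dy": -4.5,"dz": 0,"rx": 0,"ry": 0,"rz": 0,"hand": -1},{"dx": -3.0,"dy": -4.5,"dz": 0,"rx": 0,"ry": 0,"rz": 0,"hand": -1},{"dx": -3.0,"dy": -4.5,"dz": 0,"rx": 0,"ry": 0,"rz": 0,"hand": -1}], force=40)

```text
time: 2.8
eef_pos: [0.4006, 0.4278, 0.2315]
orientation: [0.0, -0.107, 0.994, 0.0]
contact_force: [0.6, 0.8, 0.0]
grip_width: 0.0853
```

```bash
python3 go.py .595 .2425 .17 .215
```

```text
t2.80 pos [0.4006 0.4278 0.2315] phi 0.2151 tilt 0.0006 F [0.6 0.8 0. ] w 0.0853 q [ 0.62  0.1   1.73  0.    1.32 -1.16]
turn first: rotvec [0.0002 0.0005 0.0001] then shift cm (new axes) [-15.04 -22.25   6.15] | shift in old axes [-15.03 -22.25   6.16]
```

>>> carry_out(commands=[{"dx": -3.0,"dy": -4.5,"dz": 0,"rx": 0,"ry": 0,"rz": 0,"hand": -1},{"dx": -3.0,"dy": -4.5,"dz": 0,"rx": 0,"ry": 0,"rz": 0,"hand": -1},{"dx": -3.0,"dy": -4.5,"dz": 0,"rx": 0,"ry": 0,"rz": 0,"hand": -1},{"dx": -3.0,"dy": -4.5,"dz": 0,"rx": 0,"ry": 0,"rz": 0,"hand": -1},{"dx": -3.0,"dy": -4.25,"dz": 1.5,"rx": 0,"ry": 0,"rz": 0,"hand": -1},{"dx": 0,"dy": 0,"dz": 4.5,"rx": 0,"ry": 0,"rz": 0,"hand": -1},{"dx": 0,"dy": 0,"dz": 2.0,"rx": 0,"ry": 0,"rz": 0,"hand": -1},{"dx": 0,"dy": 0,"dz": 0,"rx": 0,"ry": 0,"rz": 0,"hand": -1}])

```text
time: 3.8
eef_pos: [0.5921, 0.2438, 0.1495]
orientation: [-0.002, -0.108, 0.994, -0.0]
contact_force: [-0.7, 0.3, 0.1]
grip_width: 0.0854
```

```bash
python3 go.py .595 .2425 .10 .215
python3 - <<'E'
from h import *
for c,r,f in(("top",(145,120,265,230),4.7),("side",(205,90,310,210),5)): overlay(snapshot(c),[],r,f,"g2"+c)
E
```

```text
t3.80 pos [0.5921 0.2438 0.1495] phi 0.2157 tilt 0.0039 F [-0.7  0.3  0.1] w 0.0854 q [ 0.21  0.31  1.64  0.    1.2  -1.57]
turn first: rotvec [ 0.     -0.0039  0.0007] then shift cm (new axes) [-0.26 -0.19  4.95] | shift in old axes [-0.28 -0.19  4.95]
```

View pics/g2top.png

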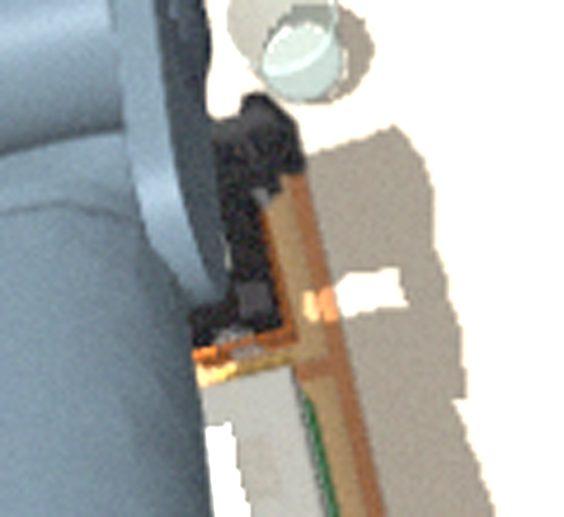

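View pics/g2side.png

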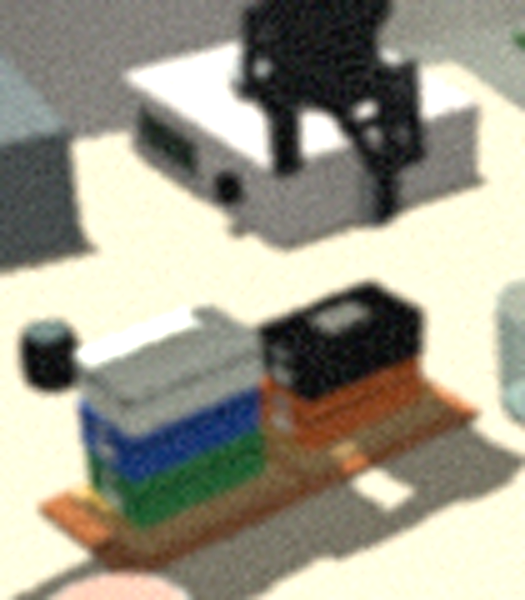

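Run:
```python
from h import *
from go import want
s=snapshot("side"); st=read_state(); p=st["eef_pos"]; W=want(.2157)
for sg in(-1,1):
    for dy in(.0427,.057):
        q=p+W[:,1]*sg*dy+[0,0,.013]; print(sg,dy,((proj(s,q)[0]-[205,90])*5).round())
q=[p,[p[0],p[1],.082]];print(((proj(s,q)-[205,90])*5).round())
P=box([.5945,.2425,.065],.215);overlay(s,[(P,(255,0,255))],(205,90,310,210),5,"g3side")
```

```text
-1 0.0427 [373. 217.]
-1 0.057 [388. 226.]
1 0.0427 [287. 169.]
1 0.057 [273. 161.]
[[329. 212.]
 [333. 315.]]
```

View pics/g3side.png

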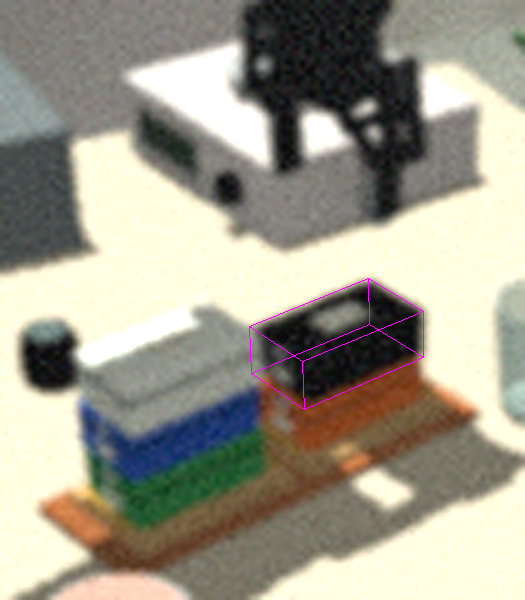

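>>> carry_out(commands=[{"dx": 0,"dy": 0,"dz": 3.0,"rx": 0,"ry": 0,"rz": 0,"hand": -1},{"dx": 0,"dy": 0,"dz": 3.0,"rx": 0,"ry": 0,"rz": 0,"hand": -1},{"dx": 0,"dy": 0,"dz": 2.0,"rx": 0,"ry": 0,"rz": 0,"hand": -1},{"dx": 0,"dy": 0,"dz": 1.0,"rx": 0,"ry": 0,"rz": 0,"hand": -1},{"dx": 0,"dy": 0,"dz": 0,"rx": 0,"ry": 0,"rz": 0,"hand": -1},{"dx": 0,"dy": 0,"dz": 0,"rx": 0,"ry": 0,"rz": 0,"hand": -1}])

```text
time: 4.7
eef_pos: [0.5945, 0.2439, 0.0626]
orientation: [0.001, -0.107, 0.994, 0.0]
contact_force: [-0.0, -0.1, 0.6]
grip_width: 0.085
```

```bash
python3 go.py .595 .2425 .05 .215
python3 - <<'E'
from h import *
for c,r,f in(("top",(145,120,265,230),4.7),("side",(205,90,310,210),5)): overlay(snapshot(c),[],r,f,"g4"+c)
E
```

```text
t4.70 pos [0.5945 0.2439 0.0626] phi 0.2150 tilt 0.0022 F [-0.  -0.1  0.6] w 0.0850 q [ 0.21  0.42  1.67  0.    1.05 -1.57]
turn first: rotvec [ 0.      0.0022 -0.    ] then shift cm (new axes) [-0.02 -0.15  1.26] | shift in old axes [-0.02 -0.15  1.26]
```

View pics/g4side.png

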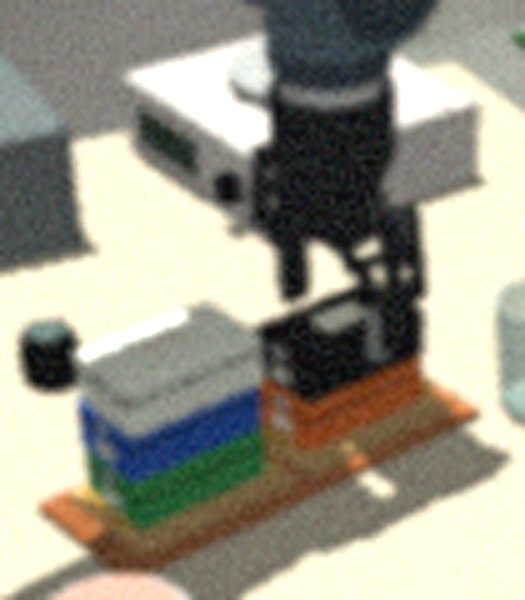

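>>> carry_out(commands=[{"dx": 0,"dy": -0.1,"dz": 1.25,"rx": 0,"ry": 0,"rz": 0,"hand": -1},{"dx": 0,"dy": 0,"dz": 0,"rx": 0,"ry": 0,"rz": 0,"hand": -1},{"dx": 0,"dy": 0,"dz": 0,"rx": 0,"ry": 0,"rz": 0,"hand": -0.2},{"dx": 0,"dy": 0,"dz": 0,"rx": 0,"ry": 0,"rz": 0,"hand": 1},{"dx": 0,"dy": 0,"dz": 0,"rx": 0,"ry": 0,"rz": 0,"hand": 1},{"dx": 0,"dy": 0,"dz": 0,"rx": 0,"ry": 0,"rz": 0,"hand": 1},{"dx": 0,"dy": 0,"dz": 0,"rx": 0,"ry": 0,"rz": 0,"hand": 1}], force=30)

```text
time: 5.68
eef_pos: [0.5941, 0.2428, 0.0492]
orientation: [0.0, -0.107, 0.994, 0.0]
contact_force: [0.0, 1.2, 1.1]
grip_width: 0.0558
```

```bash
python3 go.py .595 .2425 .05 .215
python3 - <<'E'
from h import *
for c,r,f in(("top",(145,120,265,230),4.7),("side",(205,90,310,210),5)): overlay(snapshot(c),[],r,f,"g5"+c)
E
```

```text
t5.67 pos [0.5941 0.2428 0.0492] phi 0.2149 tilt 0.0009 F [0.  1.2 1.1] w 0.0558 q [ 0.21  0.44  1.67  0.    1.03 -1.57]
turn first: rotvec [ 0.0002  0.0008 -0.0001] then shift cm (new axes) [-0.08 -0.05 -0.08] | shift in old axes [-0.08 -0.05 -0.08]
```

View pics/g5side.png

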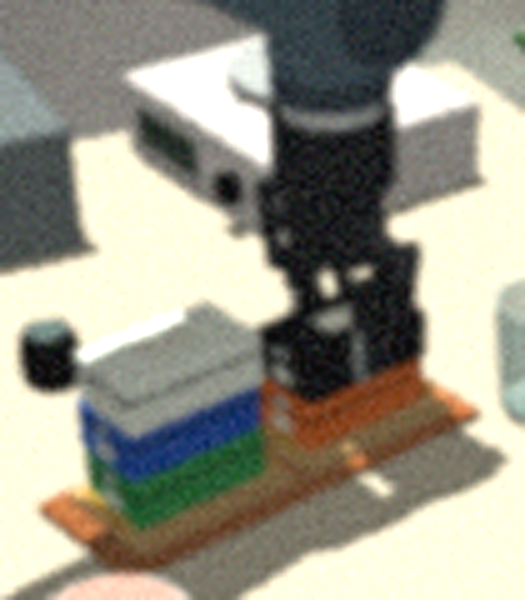

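>>> carry_out(commands=[{"dx": 0,"dy": 0,"dz": -0.5,"rx": 0,"ry": 0,"rz": 0,"hand": 1},{"dx": 0,"dy": 0,"dz": -1.5,"rx": 0,"ry": 0,"rz": 0,"hand": 1},{"dx": 0,"dy": 0,"dz": -3,"rx": 0,"ry": 0,"rz": 0,"hand": 1},{"dx": 0,"dy": 0,"dz": -4,"rx": 0,"ry": 0,"rz": 0,"hand": 1},{"dx": 0,"dy": 0,"dz": -2,"rx": 0,"ry": 0,"rz": 0,"hand": 1},{"dx": 0,"dy": 0,"dz": 0,"rx": 0,"ry": 0,"rz": 0,"hand": 1}])

```text
time: 6.52
eef_pos: [0.5947, 0.2429, 0.1608]
orientation: [0.002, -0.107, 0.994, 0.0]
contact_force: [-0.7, -1.2, -1.5]
grip_width: 0.056
```

```bash
python3 go.py .59 -.07 .16 0.0
python3 - <<'E'
from h import *
for c,r,f in(("top",(145,120,265,230),4.7),("side",(205,90,310,210),5)): overlay(snapshot(c),[],r,f,"g6"+c)
E
```

```text
t6.53 pos [0.5947 0.2429 0.1608] phi 0.2150 tilt 0.0037 F [-0.7 -1.2 -1.5] w 0.0560 q [ 0.21  0.29  1.63 -0.    1.21 -1.57]
turn first: rotvec [0.0003 0.0037 0.215 ] then shift cm (new axes) [  0.47 -31.29   0.08] | shift in old axes [  7.14 -30.47   0.06]
```

View pics/g6side.png

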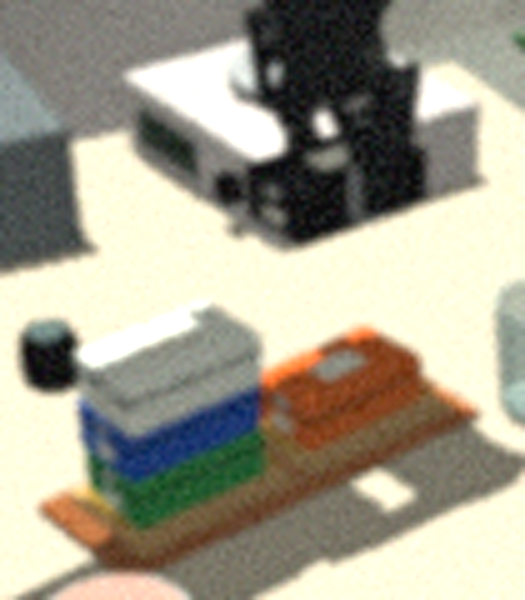

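>>> carry_out(commands=[{"dx": 0,"dy": 0,"dz": -1,"rx": 0,"ry": 0,"rz": 0.1075,"hand": 1},{"dx": 0,"dy": 0,"dz": 0,"rx": 0,"ry": 0,"rz": 0.1075,"hand": 1},{"dx": 0,"dy": -4,"dz": 0,"rx": 0,"ry": 0,"rz": 0,"hand": 1},{"dx": 0,"dy": -6,"dz": 0,"rx": 0,"ry": 0,"rz": 0,"hand": 1},{"dx": 0,"dy": -6,"dz": 0,"rx": 0,"ry": 0,"rz": 0,"hand": 1},{"dx": 0,"dy": -6,"dz": 0,"rx": 0,"ry": 0,"rz": 0,"hand": 1},{"dx": 0.4,"dy": -6,"dz": 0,"rx": 0,"ry": 0,"rz": 0,"hand": 1},{"dx": 0,"dy": -3.2,"dz": 0,"rx": 0,"ry": 0,"rz": 0,"hand": 1}])

```text
time: 7.62
eef_pos: [0.5881, -0.0718, 0.1664]
orientation: [-0.002, 0.001, 1.0, 0.0]
contact_force: [-0.3, 0.1, -2.4]
grip_width: 0.0557
```

>>> carry_out(commands=[{"dx": 0,"dy": 0,"dz": 4,"rx": 0,"ry": 0,"rz": 0,"hand": 1},{"dx": 0,"dy": 0,"dz": 4,"rx": 0,"ry": 0,"rz": 0,"hand": 1},{"dx": 0,"dy": 0,"dz": 3,"rx": 0,"ry": 0,"rz": 0,"hand": 1},{"dx": 0,"dy": 0,"dz": 0,"rx": 0,"ry": 0,"rz": 0,"hand": 1},{"dx": 0,"dy": 0,"dz": 0,"rx": 0,"ry": 0,"rz": 0,"hand": 1}])

```text
time: 8.25
eef_pos: [0.59, -0.0693, 0.0591]
orientation: [0.0, -0.0, 1.0, -0.0]
contact_force: [-0.1, 0.2, -0.7]
grip_width: 0.0559
```

```bash
python3 go.py .59 -.07 .005 0.0
python3 - <<'E'
from h import *
for c,r,f in(("top",(165,110,405,270),3.3),("side",(205,90,375,310),2.7)): overlay(snapshot(c),[],r,f,"g7"+c)
E
```

```text
t8.25 pos [ 0.59   -0.0693  0.0591] phi 0.0001 tilt 0.0001 F [-0.1  0.2 -0.7] w 0.0559 q [-0.31  0.33  1.8  -0.    1.01 -1.88]
turn first: rotvec [-0.0001  0.0001  0.0001] then shift cm (new axes) [-0.   -0.07  5.41] | shift in old axes [-0.   -0.07  5.41]
```

View pics/g7side.png

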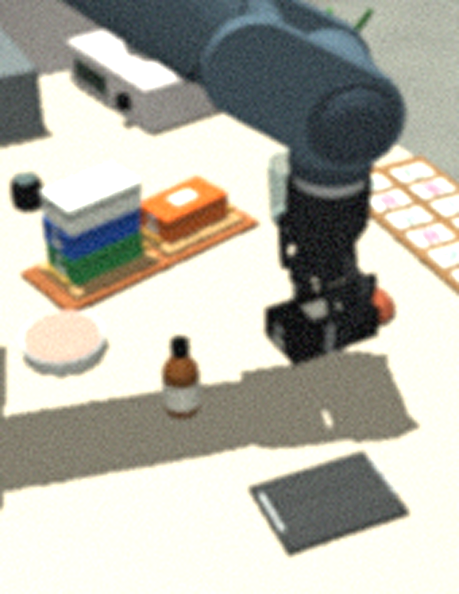

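View pics/g7top.png

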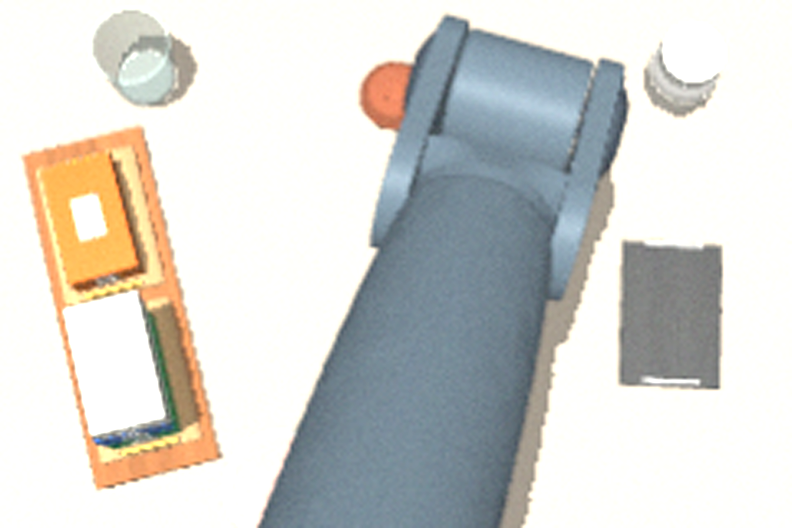

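>>> carry_out(commands=[{"dx": 0,"dy": 0,"dz": 2.5,"rx": 0,"ry": 0,"rz": 0,"hand": 1},{"dx": 0,"dy": 0,"dz": 1.5,"rx": 0,"ry": 0,"rz": 0,"hand": 1},{"dx": 0,"dy": 0,"dz": 0.9,"rx": 0,"ry": 0,"rz": 0,"hand": 1},{"dx": 0,"dy": 0,"dz": 0.3,"rx": 0,"ry": 0,"rz": 0,"hand": 1},{"dx": 0,"dy": 0,"dz": 0,"rx": 0,"ry": 0,"rz": 0,"hand": 1},{"dx": 0,"dy": 0,"dz": 0,"rx": 0,"ry": 0,"rz": 0,"hand": 1}])

```text
time: 9.1
eef_pos: [0.5903, -0.0694, 0.0075]
orientation: [0.001, -0.0, 1.0, -0.0]
contact_force: [1.0, 0.7, -2.5]
grip_width: 0.0557
```

>>> carry_out(commands=[{"dx": 0,"dy": 0,"dz": 0.1,"rx": 0,"ry": 0,"rz": 0,"hand": 1},{"dx": 0,"dy": 0,"dz": 0.1,"rx": 0,"ry": 0,"rz": 0,"hand": 1},{"dx": 0,"dy": 0,"dz": 0,"rx": 0,"ry": 0,"rz": 0,"hand": 1}])

```text
time: 9.48
eef_pos: [0.5897, -0.0693, 0.0047]
orientation: [-0.0, -0.0, 1.0, 0.0]
contact_force: [0.4, -0.3, -1.9]
grip_width: 0.0552
```

>>> carry_out(commands=[{"dx": 0,"dy": 0,"dz": 0.1,"rx": 0,"ry": 0,"rz": 0,"hand": 1},{"dx": 0,"dy": 0,"dz": 0.1,"rx": 0,"ry": 0,"rz": 0,"hand": 1},{"dx": 0,"dy": 0,"dz": 0,"rx": 0,"ry": 0,"rz": 0,"hand": 1}])

```text
time: 9.85
eef_pos: [0.5896, -0.0693, 0.0026]
orientation: [-0.0, -0.0, 1.0, 0.0]
contact_force: [0.2, 0.3, -2.2]
grip_width: 0.0553
```

>>> carry_out(commands=[{"dx": 0,"dy": 0,"dz": 0.1,"rx": 0,"ry": 0,"rz": 0,"hand": 1},{"dx": 0,"dy": 0,"dz": 0,"rx": 0,"ry": 0,"rz": 0,"hand": 1}])

```text
time: 10.1
eef_pos: [0.5897, -0.0693, 0.0017]
orientation: [-0.0, -0.0, 1.0, 0.0]
contact_force: [0.0, 0.4, -2.6]
grip_width: 0.0557
```

>>> carry_out(commands=[{"dx": 0,"dy": 0,"dz": 0.1,"rx": 0,"ry": 0,"rz": 0,"hand": 1},{"dx": 0,"dy": 0,"dz": 0,"rx": 0,"ry": 0,"rz": 0,"hand": 1}])

```text
time: 10.35
eef_pos: [0.5899, -0.0694, 0.0011]
orientation: [0.0, -0.0, 1.0, 0.0]
contact_force: [-1.8, 0.7, 2.0]
grip_width: 0.0552
```

```bash
python3 go.py;python3 go.py
python3 - <<'E'
from h import *
for c,r,f in(("side",(285,180,355,240),8),): overlay(snapshot(c),[],r,f,"g8"+c)
E
python3 go.py
```

```text
t10.35 pos [ 0.5899 -0.0694  0.0011] phi 0.0000 tilt 0.0000 F [-1.8  0.7  2. ] w 0.0552 q [-0.31  0.43  1.8   0.    0.91 -1.88]
t10.35 pos [ 0.5899 -0.0694  0.0011] phi 0.0000 tilt 0.0000 F [-1.8  0.7  2. ] w 0.0552 q [-0.31  0.43  1.8   0.    0.91 -1.88]
t10.40 pos [ 0.5899 -0.0694  0.0012] phi 0.0001 tilt 0.0002 F [-1.5 -0.7  2.3] w 0.0558 q [-0.31  0.43  1.8  -0.    0.91 -1.88]
```

View pics/g8side.png

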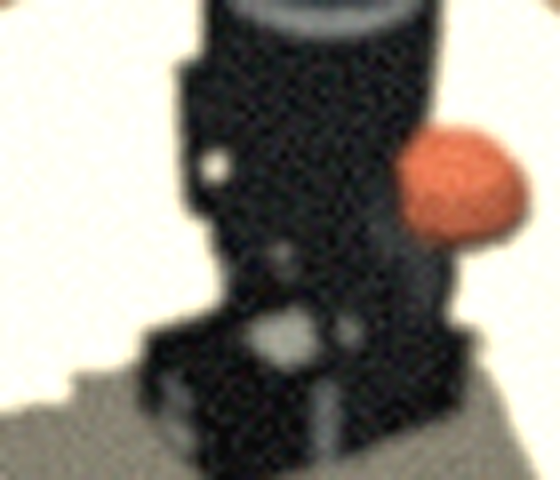

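>>> carry_out(commands=[{"dx": 0,"dy": 0,"dz": 0,"rx": 0,"ry": 0,"rz": 0,"hand": 0.0},{"dx": 0,"dy": 0,"dz": 0,"rx": 0,"ry": 0,"rz": 0,"hand": -1},{"dx": 0,"dy": 0,"dz": 0,"rx": 0,"ry": 0,"rz": 0,"hand": -1},{"dx": 0,"dy": 0,"dz": 0,"rx": 0,"ry": 0,"rz": 0,"hand": -1}])

```text
time: 10.9
eef_pos: [0.5898, -0.0693, 0.0007]
orientation: [0.0, 0.0, 1.0, -0.0]
contact_force: [0.3, -0.7, 0.1]
grip_width: 0.0855
```

```bash
python3 go.py .5953 .242 .16 .235
```

```text
t10.90 pos [ 0.5898 -0.0693  0.0007] phi -0.0000 tilt 0.0002 F [ 0.3 -0.7  0.1] w 0.0855 q [-0.31  0.43  1.8   0.    0.91 -1.88]
turn first: rotvec [-1.00e-04  2.00e-04 -2.35e-01] then shift cm (new axes) [ -7.78  30.15 -15.93] | shift in old axes [ -0.55  31.13 -15.93]
```

>>> carry_out(commands=[{"dx": 0,"dy": 0,"dz": -2,"rx": 0,"ry": 0,"rz": 0,"hand": -1},{"dx": 0,"dy": 0,"dz": -4,"rx": 0,"ry": 0,"rz": 0,"hand": -1},{"dx": 0,"dy": 0,"dz": -5,"rx": 0,"ry": 0,"rz": 0,"hand": -1},{"dx": 0,"dy": 0,"dz": -5,"rx": 0,"ry": 0,"rz": 0,"hand": -1},{"dx": 0,"dy": 0,"dz": 0,"rx": 0,"ry": 0,"rz": 0,"hand": -1}])

```text
time: 11.52
eef_pos: [0.5932, -0.0703, 0.168]
orientation: [0.006, -0.0, 1.0, -0.002]
contact_force: [0.4, -0.3, 0.6]
grip_width: 0.0856
```

Run:
```python
from h import *
import pickle
S={c:snapshot(c) for c in("top","side")}
pickle.dump(S,open("S1.pkl","wb"))
overlay(S["top"],[],(165,140,245,215),8,"o_top");overlay(S["side"],[],(245,150,315,200),10,"o_side")
```

```text
(no output)
```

View pics/o_top.png

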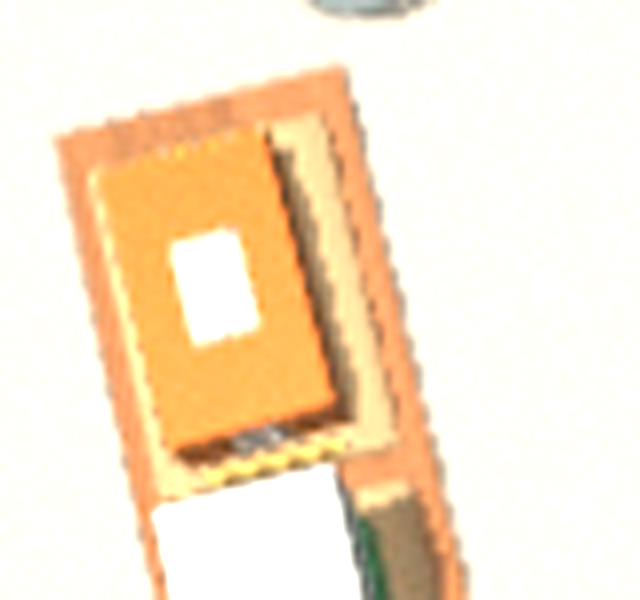

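View pics/o_side.png

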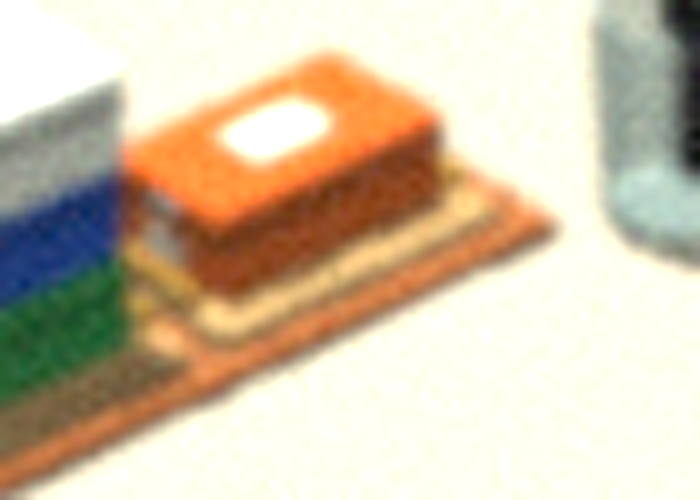

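```bash
python3 - <<'E' | tail -8
import pickle
from fit import *
S=pickle.load(open("S1.pkl","rb"));T,D=S["top"],S["side"]
u=lambda x,y:((x+.5)/8-.5+165,(y+.5)/8-.5+140)
v=lambda x,y:((x+.5)/10-.5+245,(y+.5)/10-.5+150)
oT=[(T,6,u(97,175)),(T,5,u(267,130)),(T,4,u(336,405)),(T,7,u(172,450))]
oD=[(D,6,v(330,52)),(D,5,v(440,120)),(D,4,v(215,228)),(D,0,v(225,298)),(D,1,v(438,200))]
print("T",fit(oT,[.6,.24,0,.2],fixz=.031))
print("D",fit(oD,[.6,.24,0,.2],fixz=.031))
print("TD",fit(oT+oD,[.6,.24,0.03,.2]))
for a,b in zip(oT[:3],oD): print(tri(T,a[2],D,b[2]))
p=fit(oT,[.6,.24,0,.2],fixz=.031)[0]
overlay(T,[(box([p[0],p[1],.031],p[3]),(255,0,0))],(165,140,245,215),8,"o_top2")
E
python3 go.py .5953 .242 .17 .235
```

```text
white (array([0.46889163, 0.21037263, 0.09613374, 0.24039308]), np.float64(0.6121097503677188), [[-0.4, -0.4], [0.1, -0.4], [0.8, -0.8], [-0.2, -0.3], [0.0, 0.1], [0.4, -0.0], [-1.1, 0.2], [-1.6, 0.4]])
tray (array([ 0.51771364, -0.21157284, -0.00184031, -0.06976982]), np.float64(0.3207232434636358), [[0.2, 0.1], [0.0, -0.1], [0.2, -0.3], [0.0, -0.6], [-0.3, 0.7], [-0.0, -0.4], [-0.3, -0.5], [-0.2, 0.3]])
T (array([0.59339372, 0.24455304, 0.00919067, 0.2632342 ]), np.float64(0.29033034264080015), [[0.2, -0.1], [-0.2, -0.4], [0.3, 0.0], [-0.3, 0.4]])
D (array([0.5935069 , 0.24178877, 0.        , 0.2673099 ]), np.float64(0.6303768033396577), [[-0.2, -0.3], [0.3, -0.8], [0.1, -0.7], [-0.6, 1.4], [0.5, 0.2]])
TD (array([0.59446716, 0.24501068, 0.02858649, 0.26538594]), np.float64(0.5059560140633784), [[0.2, -0.2], [-0.2, -0.5], [0.3, -0.2], [-0.3, 0.2], [-0.3, -0.2], [0.1, -0.6], [-0.1, -0.6], [-0.7, 1.5], [0.3, 0.3]])
(array([0.63411466, 0.28537554, 0.04414573]), np.float64(0.001666220112752887))
(array([0.64748037, 0.23031699, 0.0434507 ]), np.float64(0.0003982295309322864))
(array([0.55599333, 0.20670408, 0.04235511]), np.float64(0.0006134696713387217))
t11.62 pos [ 0.5901 -0.0694  0.1623] phi 0.0001 tilt 0.0024 F [-0.7 -0.6 -1. ] w 0.0855 q [-0.31  0.19  1.76 -0.    1.19 -1.88]
turn first: rotvec [-0.001   0.0021 -0.2349] then shift cm (new axes) [-7.75 30.16 -0.77] | shift in old axes [-0.52 31.14 -0.79]
```

View pics/o_top2.png

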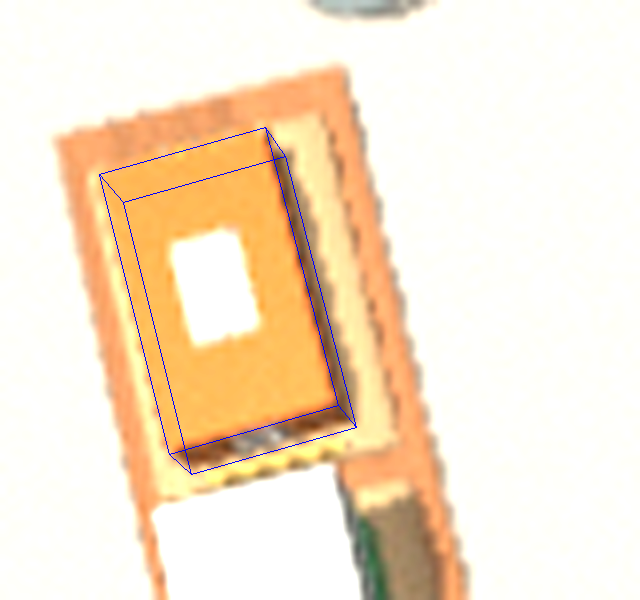

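```bash
python3 go.py .5935 .2445 .16 .262
```

```text
t11.62 pos [ 0.5901 -0.0694  0.1623] phi 0.0001 tilt 0.0024 F [-0.7 -0.6 -1. ] w 0.0855 q [-0.31  0.19  1.76 -0.    1.19 -1.88]
turn first: rotvec [-0.001   0.0021 -0.2619] then shift cm (new axes) [-8.46 30.23  0.23] | shift in old axes [-0.34 31.39  0.21]
```

>>> carry_out(commands=[{"dx": -0.34,"dy": 5.4,"dz": 0,"rx": 0,"ry": 0,"rz": 0,"hand": -1},{"dx": 0,"dy": 6,"dz": 0,"rx": 0,"ry": 0,"rz": 0,"hand": -1},{"dx": 0,"dy": 6,"dz": 0,"rx": 0,"ry": 0,"rz": 0,"hand": -1},{"dx": 0,"dy": 6,"dz": 0,"rx": 0,"ry": 0,"rz": 0,"hand": -1},{"dx": 0,"dy": 6,"dz": 0,"rx": 0,"ry": 0,"rz": 0,"hand": -1},{"dx": 0,"dy": 2,"dz": 0,"rx": 0,"ry": 0,"rz": -0.131,"hand": -1},{"dx": 0,"dy": 0,"dz": 0,"rx": 0,"ry": 0,"rz": -0.131,"hand": -1},{"dx": 0,"dy": 0,"dz": 1,"rx": 0,"ry": 0,"rz": 0,"hand": -1}])

```text
time: 12.62
eef_pos: [0.5927, 0.2449, 0.1497]
orientation: [-0.001, -0.13, 0.991, -0.0]
contact_force: [0.6, 0.4, -0.0]
grip_width: 0.0856
```

>>> carry_out(commands=[{"dx": 0,"dy": 0,"dz": 4,"rx": 0,"ry": 0,"rz": 0,"hand": -1},{"dx": 0,"dy": 0,"dz": 3,"rx": 0,"ry": 0,"rz": 0,"hand": -1},{"dx": 0,"dy": 0,"dz": 0,"rx": 0,"ry": 0,"rz": 0,"hand": -1},{"dx": 0,"dy": 0,"dz": 0,"rx": 0,"ry": 0,"rz": 0,"hand": -1}])

```text
time: 13.12
eef_pos: [0.5936, 0.2445, 0.0814]
orientation: [0.0, -0.13, 0.992, 0.0]
contact_force: [1.1, -0.2, -0.0]
grip_width: 0.0855
```

```bash
python3 go.py .5935 .2445 .018 .262
python3 - <<'E'
from h import *
for c,r,f in(("side",(225,110,320,210),5.5),): overlay(snapshot(c),[],r,f,"g9"+c)
E
```

```text
t13.12 pos [0.5936 0.2445 0.0814] phi 0.2606 tilt 0.0007 F [ 1.1 -0.2 -0. ] w 0.0855 q [ 0.21  0.39  1.67  0.    1.08 -1.62]
turn first: rotvec [-0.      0.0007 -0.0014] then shift cm (new axes) [0.01 0.   6.34] | shift in old axes [0.01 0.   6.34]
```

View pics/g9side.png

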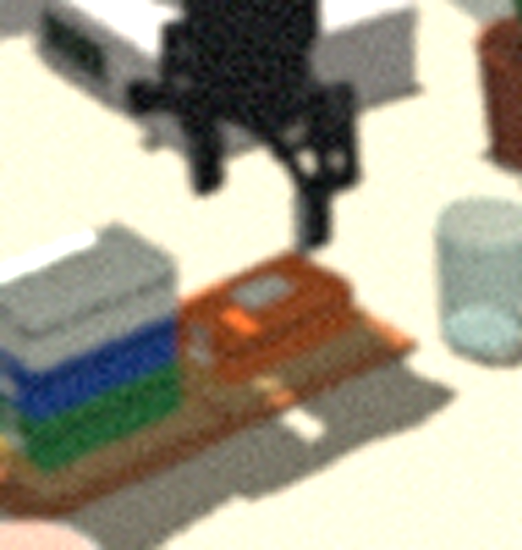

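>>> carry_out(commands=[{"dx": 0,"dy": 0,"dz": 2.5,"rx": 0,"ry": 0,"rz": 0,"hand": -1},{"dx": 0,"dy": 0,"dz": 2.2,"rx": 0,"ry": 0,"rz": 0,"hand": -1},{"dx": 0,"dy": 0,"dz": 1.0,"rx": 0,"ry": 0,"rz": 0,"hand": -1},{"dx": 0,"dy": 0,"dz": 0.4,"rx": 0,"ry": 0,"rz": 0,"hand": -1},{"dx": 0,"dy": 0,"dz": 0,"rx": 0,"ry": 0,"rz": 0,"hand": -1},{"dx": 0,"dy": 0,"dz": 0,"rx": 0,"ry": 0,"rz": 0,"hand": -0.2}])

```text
time: 13.92
eef_pos: [0.5938, 0.2448, 0.0207]
orientation: [0.001, -0.131, 0.991, 0.0]
contact_force: [-0.9, 0.1, -0.6]
grip_width: 0.0698
```

>>> carry_out(commands=[{"dx": 0,"dy": 0,"dz": 0,"rx": 0,"ry": 0,"rz": 0,"hand": 1},{"dx": 0,"dy": 0,"dz": 0,"rx": 0,"ry": 0,"rz": 0,"hand": 1},{"dx": 0,"dy": 0,"dz": 0,"rx": 0,"ry": 0,"rz": 0,"hand": 1},{"dx": 0,"dy": 0,"dz": 0,"rx": 0,"ry": 0,"rz": 0,"hand": 1}])

```text
time: 14.42
eef_pos: [0.5938, 0.2448, 0.0207]
orientation: [0.001, -0.131, 0.991, -0.0]
contact_force: [0.4, -0.8, 5.1]
grip_width: 0.0555
```

```bash
python3 go.py .5935 .2445 .018 .262
python3 - <<'E'
from h import *
for c,r,f in(("side",(225,110,320,210),5.5),): overlay(snapshot(c),[],r,f,"g10"+c)
E
```

```text
t14.43 pos [0.5938 0.2448 0.0207] phi 0.2620 tilt 0.0015 F [ 0.4 -0.8  5.1] w 0.0555 q [ 0.21  0.48  1.67 -0.    0.98 -1.62]
turn first: rotvec [-0.0002  0.0014  0.    ] then shift cm (new axes) [ 0.04 -0.02  0.27] | shift in old axes [ 0.04 -0.02  0.27]
```

View pics/g10side.png

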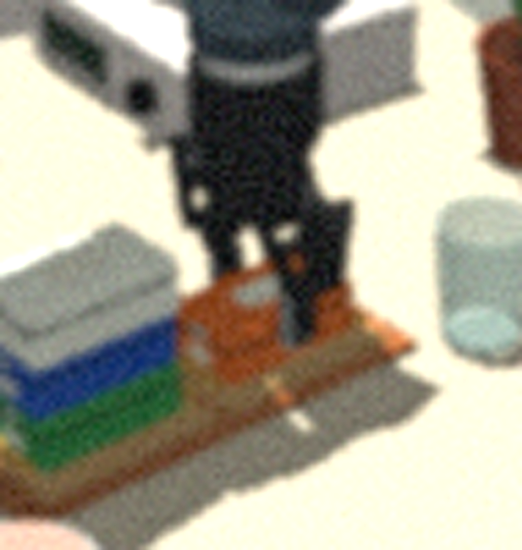

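>>> carry_out(commands=[{"dx": 0,"dy": 0,"dz": -0.5,"rx": 0,"ry": 0,"rz": 0,"hand": 1},{"dx": 0,"dy": 0,"dz": -1.5,"rx": 0,"ry": 0,"rz": 0,"hand": 1},{"dx": 0,"dy": 0,"dz": -3,"rx": 0,"ry": 0,"rz": 0,"hand": 1},{"dx": 0,"dy": 0,"dz": -5,"rx": 0,"ry": 0,"rz": 0,"hand": 1},{"dx": 0,"dy": 0,"dz": -5,"rx": 0,"ry": 0,"rz": 0,"hand": 1},{"dx": 0,"dy": 0,"dz": 0,"rx": 0,"ry": 0,"rz": 0,"hand": 1}])

```text
time: 15.22
eef_pos: [0.5962, 0.2455, 0.1763]
orientation: [0.005, -0.131, 0.991, 0.0]
contact_force: [0.4, -0.3, -1.7]
grip_width: 0.0554
```

```bash
python3 - <<'E'
from h import *
import pickle
S={c:snapshot(c) for c in("top","side")}
pickle.dump(S,open("S2.pkl","wb"))
overlay(S["top"],[],(280,150,400,240),6.5,"k_top");overlay(S["side"],[],(285,170,365,230),9,"k_side")
E
python3 go.py .5163 -.2104 .17 -.069
```

```text
t15.32 pos [0.5928 0.2446 0.1699] phi 0.2620 tilt 0.0001 F [-0.5 -0.6 -2.6] w 0.0551 q [ 0.21  0.28  1.63  0.    1.23 -1.62]
turn first: rotvec [ 0.00e+00 -1.00e-04  3.31e-01] then shift cm (new axes) [ 4.490e+00 -4.592e+01 -1.000e-02] | shift in old axes [ 1.917e+01 -4.197e+01 -1.000e-02]
```

View pics/k_top.png

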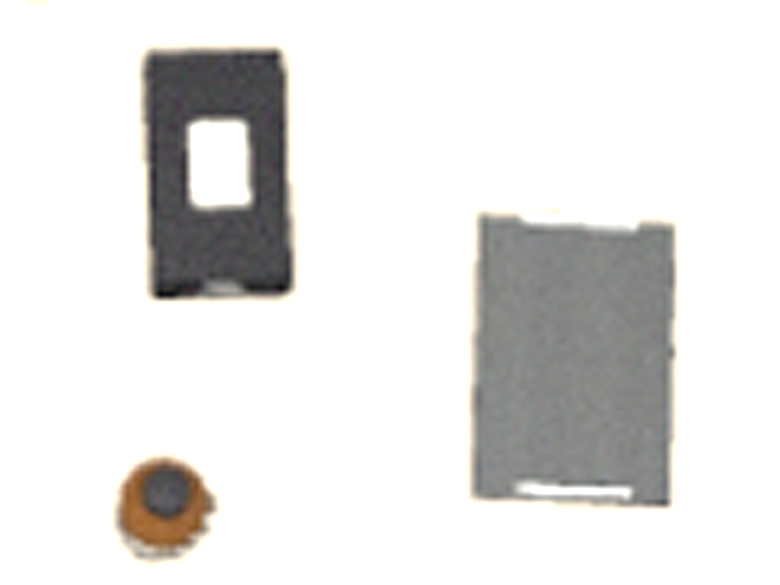

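View pics/k_side.png

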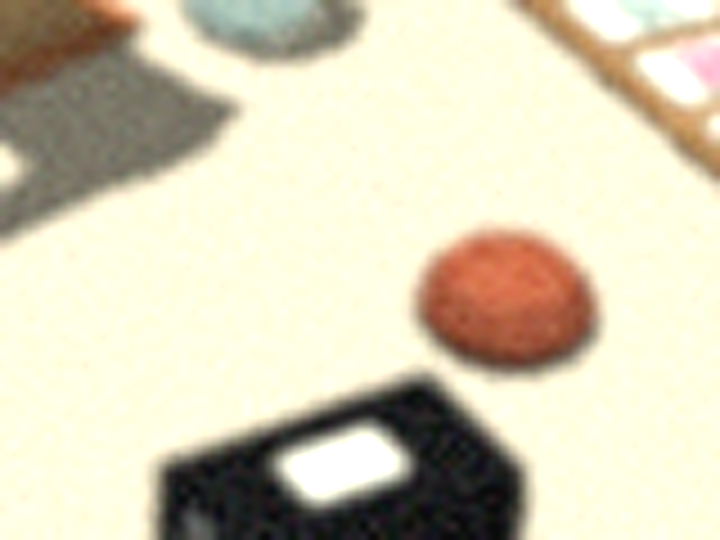

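```bash
cat > k.py <<'E'
import pickle
from fit import *
S=pickle.load(open("S2.pkl","rb"));T,D=S["top"],S["side"]
u=lambda x,y:((x+.5)/6.5-.5+280,(y+.5)/6.5-.5+150)
for nm,pts in (("lidonly",[(147,50),(280,50),(290,283),(153,285)]),("fartwo",[(147,50),(280,50)])):
    o=[(T,i,u(*p)) for i,p in zip((6,5,4,7),pts)]
    print(nm,fit(o,[.59,-.07,0,0],fixz=.017))
print("label centre",atz(T,[u(219.5,163.5)],.034))
tr=[(T,6,u(479,214)),(T,5,u(674,225)),(T,4,u(669,505)),(T,7,u(472,497))]
print("tray",fit(tr,[.5,-.2,0,0],fixz=.003,L=.116,W=.08,H=.006))
# threshold centroid of stops
img=T["img"]; g=cv2.cvtColor(img,cv2.COLOR_RGB2GRAY)
# orange label in S1, black label in S0
S0=pickle.load(open("S0.pkl","rb"));S1=pickle.load(open("S1.pkl","rb"))
print("black lbl S0",atz(S0["top"],[((110+.5)/4.7-.5+165,(149.5)/4.7-.5+140)],.082),"orange lbl S1",atz(S1["top"],[((214.5)/8-.5+165,(287.5)/8-.5+140)],.048))
E
python3 k.py | tail -5
```

```text
lidonly (array([ 5.91820823e-01, -6.71861468e-02, -4.51948275e-03,  2.41606903e-04]), np.float64(0.3376354730747164), [[-0.5, 0.2], [0.6, -0.2], [0.3, -0.0], [-0.4, 0.1]])
fartwo (array([ 0.59171129, -0.06612582,  0.        , -0.01830952]), np.float64(0.36783658418851745), [[-0.5, 0.0], [0.5, -0.0]])
label centre [[ 0.59285676 -0.06800155  0.034     ]]
tray (array([ 0.51618229, -0.21022583, -0.80023714, -0.06968955]), np.float64(0.13820876312598088), [[-0.1, -0.0], [0.1, -0.2], [0.2, 0.2], [-0.2, -0.0]])
black lbl S0 [[0.59622392 0.24715751 0.082     ]] orange lbl S1 [[0.59402793 0.24572692 0.048     ]]
```

>>> carry_out(commands=[{"dx": 0,"dy": 0,"dz": 0,"rx": 0,"ry": 0,"rz": 0.111,"hand": 1},{"dx": 0,"dy": 0,"dz": 0,"rx": 0,"ry": 0,"rz": 0.11,"hand": 1},{"dx": 0,"dy": 0,"dz": 0,"rx": 0,"ry": 0,"rz": 0.11,"hand": 1},{"dx": 0.5,"dy": -4.1,"dz": 0,"rx": 0,"ry": 0,"rz": 0,"hand": 1},{"dx": 0.5,"dy": -6,"dz": 0,"rx": 0,"ry": 0,"rz": 0,"hand": 1},{"dx": 0.5,"dy": -6,"dz": 0,"rx": 0,"ry": 0,"rz": 0,"hand": 1},{"dx": 0.5,"dy": -6,"dz": 0,"rx": 0,"ry": 0,"rz": 0,"hand": 1},{"dx": 0.5,"dy": -6,"dz": 0,"rx": 0,"ry": 0,"rz": 0,"hand": 1}])

```text
time: 16.32
eef_pos: [0.5466, -0.0352, 0.1672]
orientation: [-0.002, 0.034, 0.999, 0.001]
contact_force: [-0.3, 0.4, -2.2]
grip_width: 0.0558
```

>>> carry_out(commands=[{"dx": 0.5,"dy": -6,"dz": 0,"rx": 0,"ry": 0,"rz": 0,"hand": 1},{"dx": 0.5,"dy": -6,"dz": 0,"rx": 0,"ry": 0,"rz": 0,"hand": 1},{"dx": 0.5,"dy": -4,"dz": 0,"rx": 0,"ry": 0,"rz": 0,"hand": 1},{"dx": 0.5,"dy": -2,"dz": 2,"rx": 0,"ry": 0,"rz": 0,"hand": 1},{"dx": 0,"dy": 0,"dz": 4,"rx": 0,"ry": 0,"rz": 0,"hand": 1},{"dx": 0,"dy": 0,"dz": 4,"rx": 0,"ry": 0,"rz": 0,"hand": 1},{"dx": 0,"dy": 0,"dz": 0,"rx": 0,"ry": 0,"rz": 0,"hand": 1},{"dx": 0,"dy": 0,"dz": 0,"rx": 0,"ry": 0,"rz": 0,"hand": 1}])

```text
time: 17.32
eef_pos: [0.5166, -0.2117, 0.0699]
orientation: [-0.0, 0.034, 0.999, 0.0]
contact_force: [0.1, -0.8, -1.6]
grip_width: 0.0555
```

```bash
python3 - <<'E'
from h import *
overlay(snapshot("side"),[],(265,210,375,310),6,"g11side")
E
python3 go.py .5162 -.2120 .03 -.069
```

```text
t17.38 pos [ 0.5173 -0.2122  0.071 ] phi -0.0684 tilt 0.0019 F [-0.3 -0.9 -3.5] w 0.0551 q [-0.59  0.24  1.89  0.    1.01 -2.09]
turn first: rotvec [-0.0009  0.0017  0.0006] then shift cm (new axes) [0.11 0.01 4.1 ] | shift in old axes [0.12 0.02 4.1 ]
```

View pics/g11side.png

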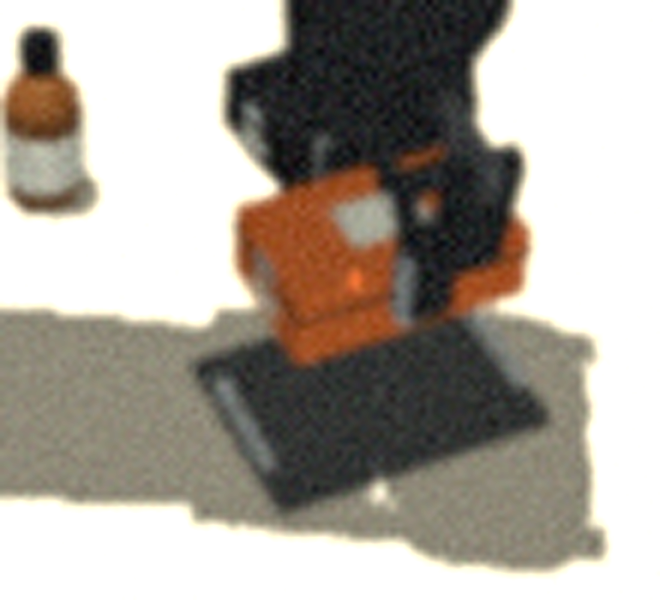

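>>> carry_out(commands=[{"dx": 0.05,"dy": 0,"dz": 2.5,"rx": 0,"ry": 0,"rz": 0,"hand": 1},{"dx": 0,"dy": 0,"dz": 1.5,"rx": 0,"ry": 0,"rz": 0,"hand": 1},{"dx": 0,"dy": 0,"dz": 0.5,"rx": 0,"ry": 0,"rz": 0,"hand": 1},{"dx": 0,"dy": 0,"dz": 0,"rx": 0,"ry": 0,"rz": 0,"hand": 1},{"dx": 0,"dy": 0,"dz": 0,"rx": 0,"ry": 0,"rz": 0,"hand": 1}])

```text
time: 18.0
eef_pos: [0.5166, -0.2125, 0.0257]
orientation: [0.001, 0.034, 0.999, -0.0]
contact_force: [-0.4, -0.1, -3.1]
grip_width: 0.0551
```

```bash
python3 - <<'E'
from h import *
s=snapshot("side")
overlay(s,[],(285,230,365,300),9,"g12side")
E
python3 go.py .5162 -.2120 .0127 -.069
```

```text
t18.05 pos [ 0.5165 -0.2124  0.0256] phi -0.0690 tilt 0.0015 F [-0.3  0.2 -3.7] w 0.0554 q [-0.59  0.31  1.9   0.    0.93 -2.09]
turn first: rotvec [-0.0007  0.0013 -0.    ] then shift cm (new axes) [0.04 0.04 1.29] | shift in old axes [0.04 0.04 1.29]
```

View pics/g12side.png

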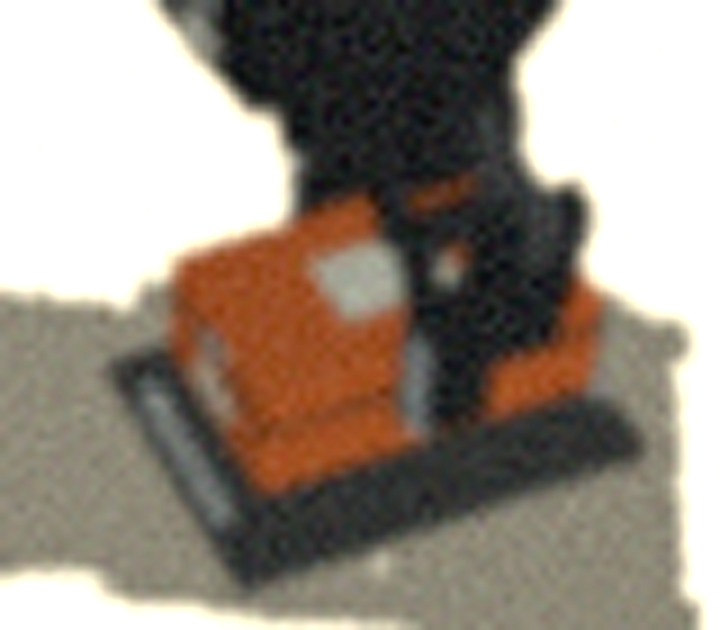

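```bash
python3 - <<'E' | tail -3
from fit import *
v=lambda x,y:((x+.5)/9-.5+285,(y+.5)/9-.5+230)
o=[(D,0,v(258,492)),(D,1,v(598,390)),(D,7,v(175,267)),(D,5,v(603,297))]
p=fit(o,[.51,-.21,0,0],fixz=.0359);print(p)
t=[(D,4,v(245,588)),(D,5,v(645,440)),(D,7,v(115,368))]
q=fit(t,[.51,-.21,0,0],fixz=.003,L=.116,W=.08,H=.006);print(q)
d=p[0]-q[0];y=q[0][3];print("box-tray along,across",d[0]*np.cos(y)+d[1]*np.sin(y),-d[0]*np.sin(y)+d[1]*np.cos(y))
E
```

```text
(array([ 0.51701474, -0.21428419,  0.55565495, -0.07024664]), np.float64(0.6622516630599926), [[0.3, 1.0], [-0.2, 0.0], [-0.7, -1.2], [0.6, -0.0]])
(array([ 0.51662203, -0.21435385,  1.65214823, -0.05219843]), np.float64(0.37423084063647705), [[0.3, -0.3], [0.4, 0.3], [-0.7, -0.0]])
box-tray along,across 0.0003885413368402529 9.006259507082778e-05
```

Side view agrees to about 0.5 mm (box over tray centre). Lowering gently.

>>> carry_out(commands=[{"dx": 0,"dy": 0,"dz": 0.6,"rx": 0,"ry": 0,"rz": 0,"hand": 1},{"dx": 0,"dy": 0,"dz": 0.3,"rx": 0,"ry": 0,"rz": 0,"hand": 1},{"dx": 0,"dy": 0,"dz": 0.1,"rx": 0,"ry": 0,"rz": 0,"hand": 1},{"dx": 0,"dy": 0,"dz": 0,"rx": 0,"ry": 0,"rz": 0,"hand": 1},{"dx": 0,"dy": 0,"dz": 0,"rx": 0,"ry": 0,"rz": 0,"hand": 1}])

```text
time: 18.68
eef_pos: [0.5161, -0.2121, 0.0149]
orientation: [0.0, 0.034, 0.999, -0.0]
contact_force: [-0.1, -0.4, -2.7]
grip_width: 0.0555
```

>>> carry_out(commands=[{"dx": 0,"dy": 0,"dz": 0.1,"rx": 0,"ry": 0,"rz": 0,"hand": 1},{"dx": 0,"dy": 0,"dz": 0,"rx": 0,"ry": 0,"rz": 0,"hand": 1}])

```text
time: 18.92
eef_pos: [0.5159, -0.212, 0.0137]
orientation: [-0.0, 0.035, 0.999, 0.0]
contact_force: [-0.7, 0.5, -1.4]
grip_width: 0.0552
```

>>> carry_out(commands=[{"dx": 0,"dy": 0,"dz": 0.1,"rx": 0,"ry": 0,"rz": 0,"hand": 1},{"dx": 0,"dy": 0,"dz": 0,"rx": 0,"ry": 0,"rz": 0,"hand": 1}])

```text
time: 19.18
eef_pos: [0.516, -0.2121, 0.0128]
orientation: [0.0, 0.034, 0.999, -0.0]
contact_force: [-0.1, 0.1, -2.0]
grip_width: 0.0556
```

>>> carry_out(commands=[{"dx": 0,"dy": 0,"dz": 0.07,"rx": 0,"ry": 0,"rz": 0,"hand": 1},{"dx": 0,"dy": 0,"dz": 0,"rx": 0,"ry": 0,"rz": 0,"hand": 1}])

```text
time: 19.42
eef_pos: [0.516, -0.2121, 0.0127]
orientation: [-0.0, 0.034, 0.999, 0.0]
contact_force: [-4.6, 2.4, 6.0]
grip_width: 0.0556
```

>>> carry_out(commands=[{"dx": 0,"dy": 0,"dz": 0,"rx": 0,"ry": 0,"rz": 0,"hand": 0.0},{"dx": 0,"dy": 0,"dz": 0,"rx": 0,"ry": 0,"rz": 0,"hand": -1},{"dx": 0,"dy": 0,"dz": 0,"rx": 0,"ry": 0,"rz": 0,"hand": -1},{"dx": 0,"dy": 0,"dz": 0,"rx": 0,"ry": 0,"rz": 0,"hand": -1},{"dx": 0,"dy": 0,"dz": -2,"rx": 0,"ry": 0,"rz": 0,"hand": -1},{"dx": 0,"dy": 0,"dz": -5,"rx": 0,"ry": 0,"rz": 0,"hand": -1},{"dx": 0,"dy": 0,"dz": -5,"rx": 0,"ry": 0,"rz": 0,"hand": -1},{"dx": 0,"dy": 0,"dz": 0,"rx": 0,"ry": 0,"rz": 0,"hand": -1}])

```text
time: 20.42
eef_pos: [0.5192, -0.2142, 0.1388]
orientation: [0.005, 0.034, 0.999, -0.003]
contact_force: [0.3, -0.2, -0.3]
grip_width: 0.0857
```

```bash
python3 - <<'E'
from h import *
s=snapshot("side")
overlay(s,[],(285,230,365,300),9,"g13side")
E
python3 go.py .5900 -.0694 .13 0
```

```text
t20.48 pos [ 0.5176 -0.2131  0.1358] phi -0.0690 tilt 0.0066 F [-1.2 -0.7 -0.3] w 0.0857 q [-0.59  0.14  1.87  0.    1.13 -2.09]
turn first: rotvec [-0.0035  0.0056 -0.0689] then shift cm (new axes) [-7.24 14.37  0.58] | shift in old axes [-6.23 14.84  0.57]
```

View pics/g13side.png

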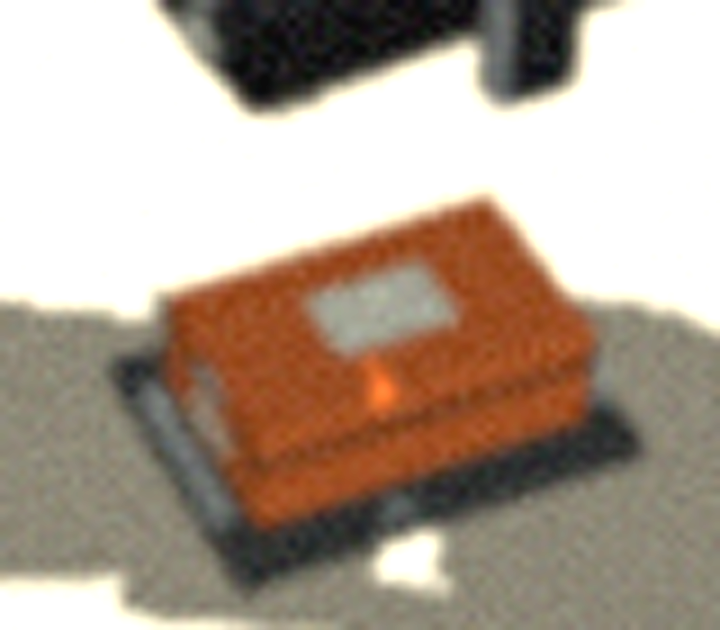

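>>> carry_out(commands=[{"dx": 0,"dy": 0,"dz": 0,"rx": 0,"ry": 0,"rz": -0.069,"hand": -1},{"dx": -2.2,"dy": 4.27,"dz": 0,"rx": 0,"ry": 0,"rz": 0,"hand": -1},{"dx": -3.0,"dy": 6,"dz": 0,"rx": 0,"ry": 0,"rz": 0,"hand": -1},{"dx": -2.4,"dy": 4,"dz": 0,"rx": 0,"ry": 0,"rz": 0,"hand": -1},{"dx": 0,"dy": 0,"dz": 2,"rx": 0,"ry": 0,"rz": 0,"hand": -1},{"dx": 0,"dy": 0,"dz": 4,"rx": 0,"ry": 0,"rz": 0,"hand": -1},{"dx": 0,"dy": 0,"dz": 0,"rx": 0,"ry": 0,"rz": 0,"hand": -1},{"dx": 0,"dy": 0,"dz": 0,"rx": 0,"ry": 0,"rz": 0,"hand": -1}])

```text
time: 21.48
eef_pos: [0.5898, -0.0742, 0.0724]
orientation: [-0.0, 0.0, 1.0, -0.0]
contact_force: [-0.0, 0.1, 0.4]
grip_width: 0.0857
```

```bash
python3 - <<'E'
from h import *
import pickle
S={c:snapshot(c) for c in("top","side")}
pickle.dump(S,open("S3.pkl","wb"))
overlay(S["top"],[],(165,140,245,215),8,"e_top");overlay(S["side"],[],(245,150,315,200),10,"e_side");overlay(S["side"],[],(265,130,365,240),5.4,"e_side2")
E
python3 go.py .5915 -.0694 .005 0
```

```text
t21.57 pos [ 0.5908 -0.0743  0.0737] phi -0.0007 tilt 0.0026 F [ 0.3 -0.6 -0.7] w 0.0854 q [-0.32  0.31  1.79 -0.    1.04 -1.89]
turn first: rotvec [-0.0008  0.0024 -0.0007] then shift cm (new axes) [-0.07  0.49  6.87] | shift in old axes [-0.05  0.5   6.87]
```

View pics/e_top.png

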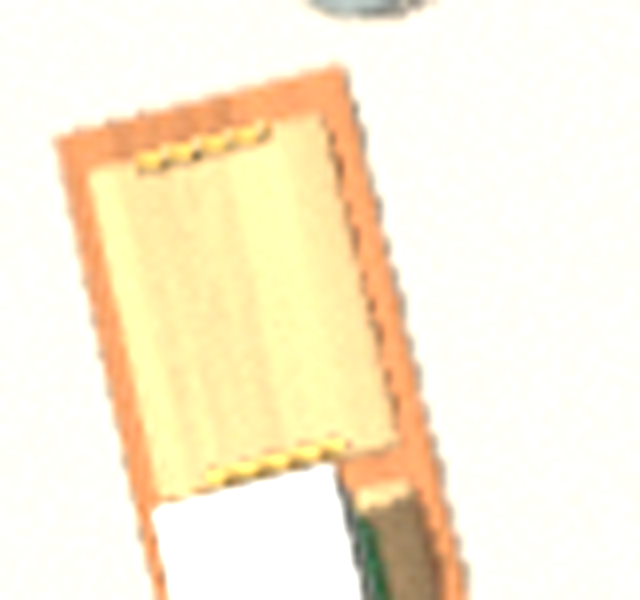

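View pics/e_side.png

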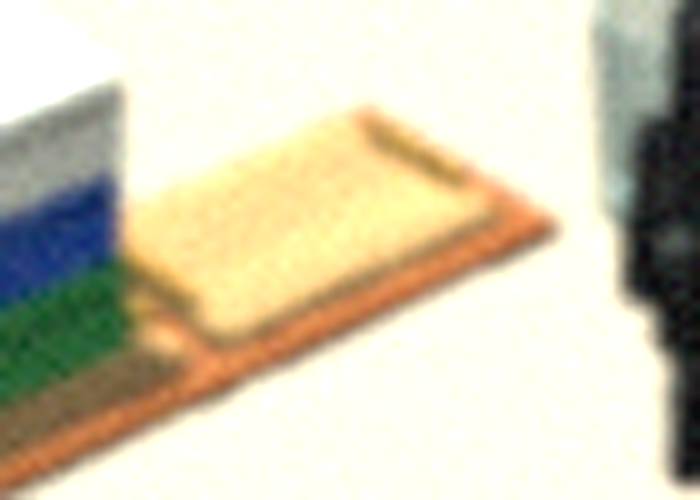

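View pics/e_side2.png

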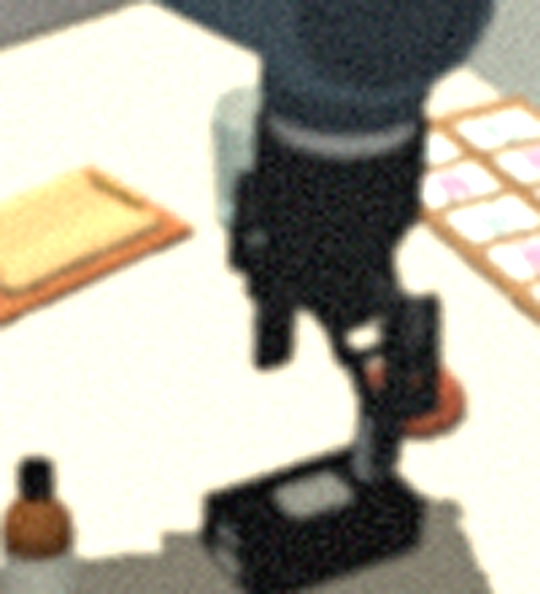

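>>> carry_out(commands=[{"dx": -0.15,"dy": 0.49,"dz": 0,"rx": 0,"ry": 0,"rz": 0,"hand": -1},{"dx": 0,"dy": 0,"dz": 3,"rx": 0,"ry": 0,"rz": 0,"hand": -1},{"dx": 0,"dy": 0,"dz": 2.7,"rx": 0,"ry": 0,"rz": 0,"hand": -1},{"dx": 0,"dy": 0,"dz": 1.0,"rx": 0,"ry": 0,"rz": 0,"hand": -1},{"dx": 0,"dy": 0,"dz": 0,"rx": 0,"ry": 0,"rz": 0,"hand": -1},{"dx": 0,"dy": 0,"dz": 0,"rx": 0,"ry": 0,"rz": 0,"hand": -0.2}])

```text
time: 22.32
eef_pos: [0.5925, -0.0689, 0.0065]
orientation: [0.001, -0.0, 1.0, -0.0]
contact_force: [0.4, -0.4, -0.5]
grip_width: 0.0699
```

```bash
python3 go.py .5915 -.0694 .005 0;  python3 - <<'E' | tail -4
from fit import *
S=pickle.load(open("S3.pkl","rb"));T,D=S["top"],S["side"]
u=lambda x,y:((x+.5)/8-.5+165,(y+.5)/8-.5+140)
o=[(T,6,u(90,170)),(T,5,u(322,112)),(T,4,u(396,445)),(T,7,u(161,500))]
print(fit(o,[.59,.24,0,.2],fixz=.011,L=.116,W=.08,H=.006))
v=lambda x,y:((x+.5)/10-.5+245,(y+.5)/10-.5+150)
tr2=[tri(T,u(322,112),D,v(498,212)),tri(T,u(396,445),D,v(225,340))];print(tr2)
# stops midpoints
for z in(.022,): print(atz(T,[u(138,168),u(270,134),u(210,482),u(348,445)],z).round(4).tolist())
E
```

```text
t22.32 pos [ 0.5925 -0.0689  0.0065] phi 0.0001 tilt 0.0024 F [ 0.4 -0.4 -0.5] w 0.0699 q [-0.31  0.42  1.8  -0.    0.92 -1.88]
turn first: rotvec [-0.0007  0.0023  0.0001] then shift cm (new axes) [ 0.1  -0.05  0.15] | shift in old axes [ 0.1  -0.05  0.15]
tray (array([ 0.51771364, -0.21157284, -0.00184031, -0.06976982]), np.float64(0.3207232434636358), [[0.2, 0.1], [0.0, -0.1], [0.2, -0.3], [0.0, -0.6], [-0.3, 0.7], [-0.0, -0.4], [-0.3, -0.5], [-0.2, 0.3]])
(array([ 5.96253348e-01,  2.43481411e-01, -3.21202349e-04,  2.25380060e-01]), np.float64(0.14014055066599626), [[-0.0, -0.0], [0.1, 0.0], [0.1, -0.2], [-0.2, 0.2]])
[(array([0.66293451, 0.21837691, 0.01053971]), np.float64(8.941699317461414e-05)), (array([0.55021567, 0.19196264, 0.01058567]), np.float64(0.0028663538545075197))]
[[0.6417, 0.2773, 0.022], [0.6523, 0.2335, 0.022], [0.5354, 0.2513, 0.022], [0.5468, 0.2063, 0.022]]
```

>>> carry_out(commands=[{"dx": 0,"dy": 0,"dz": 0,"rx": 0,"ry": 0,"rz": 0,"hand": 1},{"dx": 0,"dy": 0,"dz": 0,"rx": 0,"ry": 0,"rz": 0,"hand": 1},{"dx": 0,"dy": 0,"dz": 0,"rx": 0,"ry": 0,"rz": 0,"hand": 1},{"dx": 0,"dy": 0,"dz": 0,"rx": 0,"ry": 0,"rz": 0,"hand": 1}])

```text
time: 22.82
eef_pos: [0.5926, -0.069, 0.0066]
orientation: [0.001, -0.0, 1.0, -0.0]
contact_force: [-0.1, -0.1, 7.0]
grip_width: 0.0558
```

```bash
python3 go.py
```

```text
t22.82 pos [ 0.5926 -0.069   0.0066] phi 0.0001 tilt 0.0025 F [-0.1 -0.1  7. ] w 0.0558 q [-0.31  0.42  1.8  -0.    0.92 -1.88]
```

>>> carry_out(commands=[{"dx": 0,"dy": 0,"dz": -0.5,"rx": 0,"ry": 0,"rz": 0,"hand": 1},{"dx": 0,"dy": 0,"dz": -1.5,"rx": 0,"ry": 0,"rz": 0,"hand": 1},{"dx": 0,"dy": 0,"dz": -3,"rx": 0,"ry": 0,"rz": 0,"hand": 1},{"dx": 0,"dy": 0,"dz": -5,"rx": 0,"ry": 0,"rz": 0,"hand": 1},{"dx": 0,"dy": 0,"dz": -6,"rx": 0,"ry": 0,"rz": 0,"hand": 1},{"dx": 0,"dy": 0,"dz": 0,"rx": 0,"ry": 0,"rz": 0,"hand": 1}])

```text
time: 23.58
eef_pos: [0.5951, -0.0696, 0.1725]
orientation: [0.006, -0.0, 1.0, -0.002]
contact_force: [0.1, -0.7, -1.7]
grip_width: 0.0557
```

```bash
python3 go.py .5958 .2415 .17 .233
```

```text
t23.57 pos [ 0.5951 -0.0696  0.1725] phi 0.0001 tilt 0.0129 F [ 0.1 -0.7 -1.7] w 0.0557 q [-0.31  0.18  1.75  0.    1.2  -1.88]
turn first: rotvec [-0.0053  0.0118 -0.2328] then shift cm (new axes) [-7.25 30.26  0.25] | shift in old axes [-0.07 31.12  0.13]
```

>>> carry_out(commands=[{"dx": -0.35,"dy": 3,"dz": 0,"rx": 0,"ry": 0,"rz": 0,"hand": 1},{"dx": 0,"dy": 5.5,"dz": 0,"rx": 0,"ry": 0,"rz": 0,"hand": 1},{"dx": 0,"dy": 5.5,"dz": 0,"rx": 0,"ry": 0,"rz": 0,"hand": 1},{"dx": 0,"dy": 5.5,"dz": 0,"rx": 0,"ry": 0,"rz": 0,"hand": 1},{"dx": 0,"dy": 5.5,"dz": 0,"rx": 0,"ry": 0,"rz": 0,"hand": 1},{"dx": 0,"dy": 4.5,"dz": 0,"rx": 0,"ry": 0,"rz": 0,"hand": 1},{"dx": 0,"dy": 1.5,"dz": 0,"rx": 0,"ry": 0,"rz": -0.113,"hand": 1},{"dx": 0,"dy": 0,"dz": 0,"rx": 0,"ry": 0,"rz": -0.12,"hand": 1}])

```text
time: 24.58
eef_pos: [0.5936, 0.2428, 0.1637]
orientation: [-0.001, -0.119, 0.993, -0.0]
contact_force: [-0.7, -0.4, -2.4]
grip_width: 0.0551
```

>>> carry_out(commands=[{"dx": 0,"dy": 0,"dz": 2,"rx": 0,"ry": 0,"rz": 0,"hand": 1},{"dx": 0,"dy": 0,"dz": 4,"rx": 0,"ry": 0,"rz": 0,"hand": 1},{"dx": 0,"dy": 0,"dz": 4,"rx": 0,"ry": 0,"rz": 0,"hand": 1},{"dx": 0,"dy": 0,"dz": 0,"rx": 0,"ry": 0,"rz": 0,"hand": 1},{"dx": 0,"dy": 0,"dz": 0,"rx": 0,"ry": 0,"rz": 0,"hand": 1},{"dx": 0,"dy": 0,"dz": 0,"rx": 0,"ry": 0,"rz": 0,"hand": 1}])

```text
time: 25.32
eef_pos: [0.5964, 0.2416, 0.0673]
orientation: [0.002, -0.116, 0.993, 0.0]
contact_force: [0.1, -0.1, -2.1]
grip_width: 0.0558
```

```bash
python3 go.py .5958 .2415 .0335 .233
```

```text
t25.32 pos [0.5964 0.2416 0.0673] phi 0.2324 tilt 0.0038 F [ 0.1 -0.1 -2.1] w 0.0558 q [ 0.21  0.41  1.67 -0.    1.06 -1.59]
turn first: rotvec [-0.0001  0.0038 -0.0006] then shift cm (new axes) [0.07 0.   3.38] | shift in old axes [0.08 0.   3.38]
```

>>> carry_out(commands=[{"dx": 0,"dy": 0,"dz": 1.5,"rx": 0,"ry": 0,"rz": 0,"hand": 1},{"dx": 0,"dy": 0,"dz": 1.2,"rx": 0,"ry": 0,"rz": 0,"hand": 1},{"dx": 0,"dy": 0,"dz": 0.5,"rx": 0,"ry": 0,"rz": 0,"hand": 1},{"dx": 0,"dy": 0,"dz": 0,"rx": 0,"ry": 0,"rz": 0,"hand": 1},{"dx": 0,"dy": 0,"dz": 0,"rx": 0,"ry": 0,"rz": 0,"hand": 1},{"dx": 0,"dy": 0,"dz": 0,"rx": 0,"ry": 0,"rz": 0,"hand": 1}])

```text
time: 26.08
eef_pos: [0.5953, 0.2415, 0.0336]
orientation: [0.0, -0.116, 0.993, 0.0]
contact_force: [1.0, -0.5, -1.6]
grip_width: 0.0554
```

```bash
python3 go.py .5958 .2415 .0206 .233
python3 - <<'E'
from h import *
overlay(snapshot("side"),[],(245,130,315,200),8.5,"g14side")
overlay(snapshot("top"),[],(165,140,245,215),8,"g14top")
E
```

```text
t26.07 pos [0.5953 0.2415 0.0336] phi 0.2330 tilt 0.0009 F [ 1.  -0.5 -1.6] w 0.0554 q [ 0.21  0.46  1.67  0.    1.   -1.59]
turn first: rotvec [-0.      0.0009  0.    ] then shift cm (new axes) [-0.05 -0.01  1.3 ] | shift in old axes [-0.04 -0.01  1.3 ]
```

View pics/g14side.png

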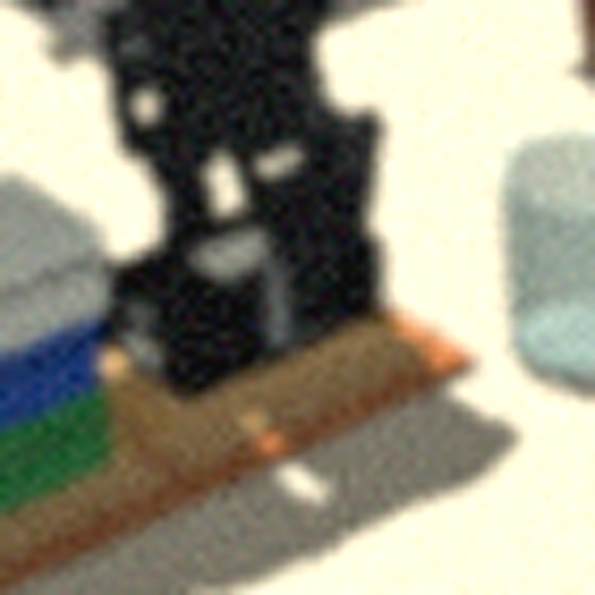

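View pics/g14top.png

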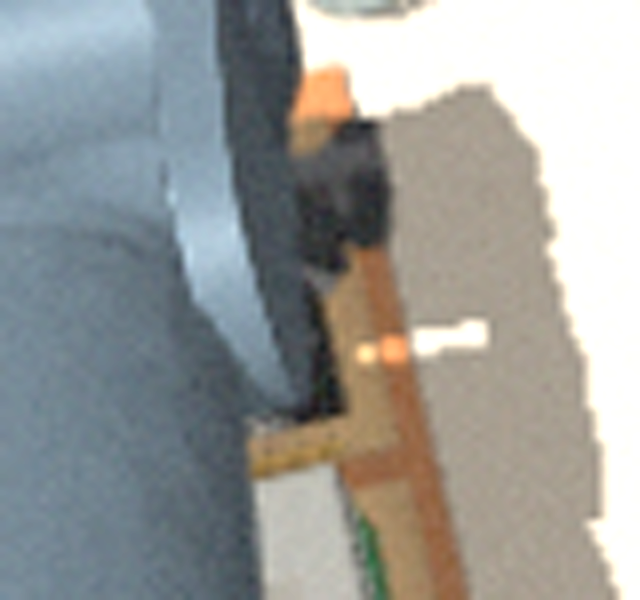

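```bash
python3 - <<'E' | tail -4
from fit import *
w=lambda x,y:((x+.5)/8.5-.5+245,(y+.5)/8.5-.5+130)
v=lambda x,y:((x+.5)/10-.5+245,(y+.5)/10-.5+150)
def f2(obs,z,yaw,L,W,H):
    def f(p):
        P=box([p[0],p[1],z],yaw,L,W,H); return np.concatenate([proj(D,P[i])[0]-uv for i,uv in obs])
    r=least_squares(f,[.59,.24]); return r.x,r.fun.round(1)
b=f2([(0,w(186,393)),(1,w(381,318))],.044,.233,.096,.056,.034)
o=f2([(4,v(225,341)),(5,v(499,212)),(6,v(355,108))],.011,.233,.116,.08,.006)
print(b,o);d=b[0]-o[0];print(d[0]*np.cos(.233)+d[1]*np.sin(.233),-d[0]*np.sin(.233)+d[1]*np.cos(.233))
u=lambda x,y:((x+.5)/8-.5+165,(y+.5)/8-.5+140)
# top: lid near -y corner seen (342,412)?
print(proj(T,box([.5953,.2415,.044],.233)[4])[0], u(342,410))
E
```

```text
tray (array([ 0.51771364, -0.21157284, -0.00184031, -0.06976982]), np.float64(0.3207232434636358), [[0.2, 0.1], [0.0, -0.1], [0.2, -0.3], [0.0, -0.6], [-0.3, 0.7], [-0.0, -0.4], [-0.3, -0.5], [-0.2, 0.3]])
(array([0.59666083, 0.24412652]), array([-0.1,  0.8,  0.1, -0.9])) (array([0.59748866, 0.23991425]), array([ 0.1, -0.2,  0.5, -0.3, -0.7,  0.6]))
0.00016714746234048727 0.0042895894983865914
[206.72304559 188.84567425] (207.3125, 190.8125)
```

>>> carry_out(commands=[{"dx": 0,"dy": -0.15,"dz": 0,"rx": 0,"ry": 0,"rz": 0,"hand": 1},{"dx": 0,"dy": 0,"dz": 0.6,"rx": 0,"ry": 0,"rz": 0,"hand": 1},{"dx": 0,"dy": 0,"dz": 0.3,"rx": 0,"ry": 0,"rz": 0,"hand": 1},{"dx": 0,"dy": 0,"dz": 0.1,"rx": 0,"ry": 0,"rz": 0,"hand": 1},{"dx": 0,"dy": 0,"dz": 0,"rx": 0,"ry": 0,"rz": 0,"hand": 1},{"dx": 0,"dy": 0,"dz": 0,"rx": 0,"ry": 0,"rz": 0,"hand": 1}])

```text
time: 26.92
eef_pos: [0.5954, 0.24, 0.0232]
orientation: [0.0, -0.116, 0.993, 0.0]
contact_force: [0.6, 0.1, -1.4]
grip_width: 0.0553
```

>>> carry_out(commands=[{"dx": 0,"dy": 0,"dz": 0.1,"rx": 0,"ry": 0,"rz": 0,"hand": 1},{"dx": 0,"dy": 0,"dz": 0,"rx": 0,"ry": 0,"rz": 0,"hand": 1}])

```text
time: 27.18
eef_pos: [0.5952, 0.2399, 0.022]
orientation: [-0.0, -0.116, 0.993, -0.0]
contact_force: [-0.5, -0.4, -1.6]
grip_width: 0.0554
```

>>> carry_out(commands=[{"dx": 0,"dy": 0,"dz": 0.1,"rx": 0,"ry": 0,"rz": 0,"hand": 1},{"dx": 0,"dy": 0,"dz": 0,"rx": 0,"ry": 0,"rz": 0,"hand": 1}])

```text
time: 27.42
eef_pos: [0.5952, 0.2399, 0.021]
orientation: [-0.0, -0.116, 0.993, -0.0]
contact_force: [-0.8, 0.8, -1.9]
grip_width: 0.0551
```

>>> carry_out(commands=[{"dx": 0,"dy": 0,"dz": 0.07,"rx": 0,"ry": 0,"rz": 0,"hand": 1},{"dx": 0,"dy": 0,"dz": 0,"rx": 0,"ry": 0,"rz": 0,"hand": 1}])

```text
time: 27.68
eef_pos: [0.5953, 0.24, 0.0207]
orientation: [0.0, -0.116, 0.993, -0.0]
contact_force: [-1.2, -0.5, 1.6]
grip_width: 0.0555
```

Contact at the expected height (+1.6 N). Releasing and retreating upward, then away.

>>> carry_out(commands=[{"dx": 0,"dy": 0,"dz": 0,"rx": 0,"ry": 0,"rz": 0,"hand": 0.0},{"dx": 0,"dy": 0,"dz": 0,"rx": 0,"ry": 0,"rz": 0,"hand": -1},{"dx": 0,"dy": 0,"dz": 0,"rx": 0,"ry": 0,"rz": 0,"hand": -1},{"dx": 0,"dy": 0,"dz": 0,"rx": 0,"ry": 0,"rz": 0,"hand": -1},{"dx": 0,"dy": 0,"dz": -2,"rx": 0,"ry": 0,"rz": 0,"hand": -1},{"dx": 0,"dy": 0,"dz": -5,"rx": 0,"ry": 0,"rz": 0,"hand": -1},{"dx": 0,"dy": 0,"dz": -5,"rx": 0,"ry": 0,"rz": 0,"hand": -1},{"dx": 0,"dy": 0,"dz": -5,"rx": 0,"ry": 0,"rz": 0,"hand": -1}])

```text
time: 28.68
eef_pos: [0.5954, 0.24, 0.1938]
orientation: [0.001, -0.116, 0.993, 0.0]
contact_force: [0.7, 0.1, 0.5]
grip_width: 0.0855
```

>>> carry_out(commands=[{"dx": 0,"dy": -5,"dz": 0,"rx": 0,"ry": 0,"rz": 0,"hand": -1},{"dx": 0,"dy": -5,"dz": 0,"rx": 0,"ry": 0,"rz": 0,"hand": -1},{"dx": 0,"dy": -5,"dz": 0,"rx": 0,"ry": 0,"rz": 0,"hand": -1},{"dx": 0,"dy": -5,"dz": 0,"rx": 0,"ry": 0,"rz": 0,"hand": -1},{"dx": 0,"dy": -3,"dz": 0,"rx": 0,"ry": 0,"rz": 0,"hand": -1},{"dx": 0,"dy": 0,"dz": 0,"rx": 0,"ry": 0,"rz": 0,"hand": -1},{"dx": 0,"dy": 0,"dz": 0,"rx": 0,"ry": 0,"rz": 0,"hand": -1}])

```text
time: 29.55
eef_pos: [0.6483, 0.0168, 0.1913]
orientation: [0.0, -0.116, 0.993, 0.0]
contact_force: [-0.8, 0.2, -0.7]
grip_width: 0.0856
```

```bash
python3 go.py
python3 - <<'E'
from h import *
import pickle
S={c:snapshot(c) for c in("top","side")}
pickle.dump(S,open("S4.pkl","wb"))
cv2.imwrite("pics/f_top_full.png",S["top"]["img"][:,:,::-1])
overlay(S["top"],[],(165,140,245,215),8,"f_top");overlay(S["side"],[],(205,90,375,310),2.7,"f_side");overlay(S["side"],[],(245,150,315,200),10,"f_side2")
overlay(S["top"],[],(340,170,400,240),8,"f_tray")
E
```

```text
t29.55 pos [0.6483 0.0168 0.1913] phi 0.2333 tilt 0.0009 F [-0.8  0.2 -0.7] w 0.0856 q [-0.15  0.28  1.59  0.    1.27 -1.95]
```

View pics/f_top_full.png

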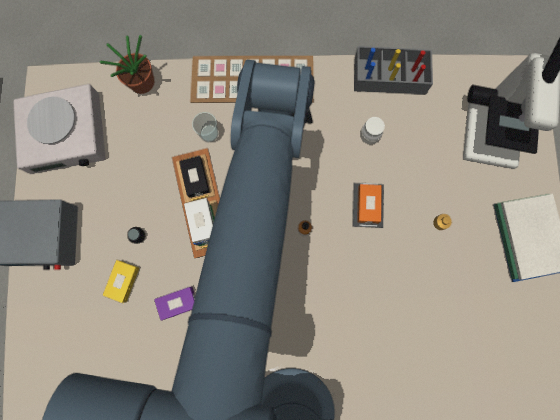

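View pics/f_top.png

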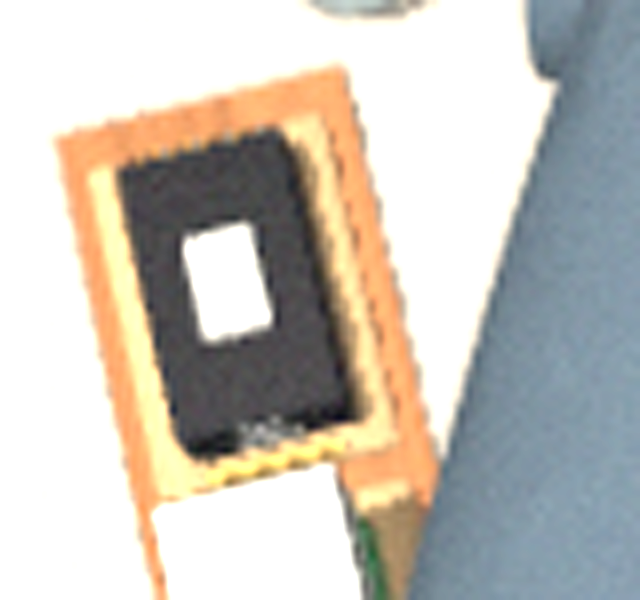

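View pics/f_side2.png

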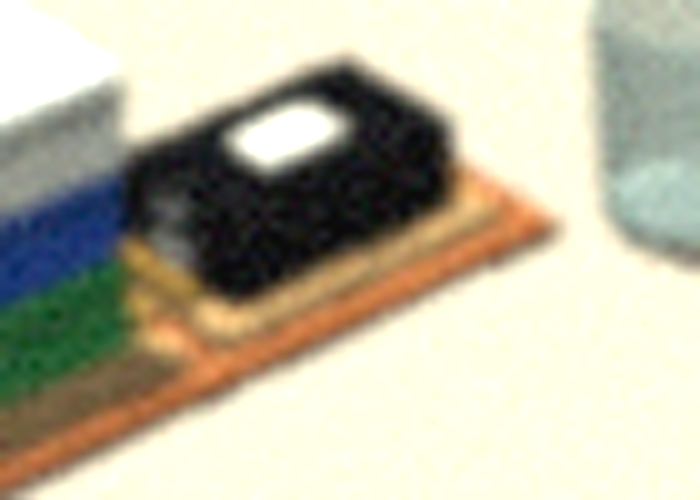

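View pics/f_tray.png

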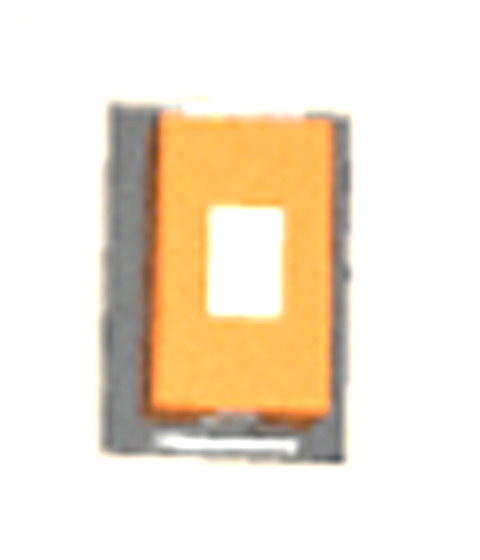

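View pics/f_side.png

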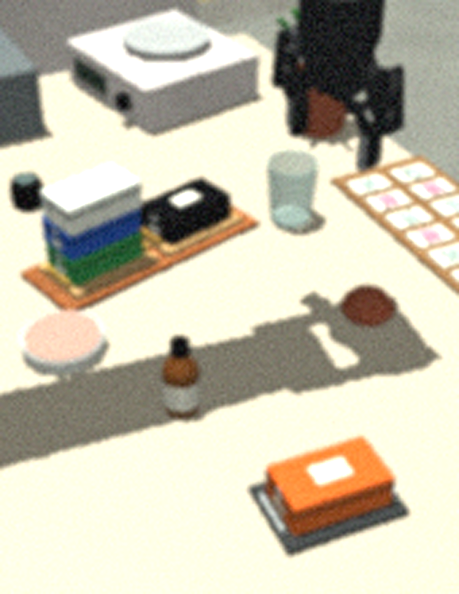

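```bash
python3 - <<'E' | tail -4
from fit import *
S=pickle.load(open("S4.pkl","rb"));T,D=S["top"],S["side"]
u=lambda x,y:((x+.5)/8-.5+340,(y+.5)/8-.5+170)
w=lambda x,y:((x+.5)/8-.5+165,(y+.5)/8-.5+140)
o=fit([(T,6,u(158,113)),(T,5,u(330,120)),(T,4,u(329,412)),(T,7,u(153,405))],[.51,-.21,0,0],fixz=.023)
b=fit([(T,6,w(120,167)),(T,5,w(284,128)),(T,4,w(350,405)),(T,7,w(182,445))],[.59,.24,0,.2],fixz=.031)
print(o);print(b)
def rel(p,c,y):
    d=p-np.array(c); return d[0]*np.cos(y)+d[1]*np.sin(y),-d[0]*np.sin(y)+d[1]*np.cos(y)
print("orange rel tray",rel(o[0][:2],(.5162,-.2103),-.0695),o[0][3]+.0695)
print("black rel bay",rel(b[0][:2],(.5958,.2428),.233),b[0][3]-.233)
E
```

```text
(array([ 5.16649587e-01, -2.09752070e-01, -8.11968193e-06, -6.05648711e-02]), np.float64(0.18022685167282904), [[-0.1, -0.3], [0.1, -0.2], [0.0, 0.2], [-0.0, 0.2]])
(array([ 0.59451869,  0.23938848, -0.00521567,  0.23364217]), np.float64(0.26686571963875133), [[-0.2, -0.0], [0.3, -0.5], [0.1, 0.0], [-0.2, 0.4]])
orange rel tray (np.float64(0.00041045130239095927), np.float64(0.0005778279942981571)) 0.008935128871822594
black rel bay (np.float64(-0.0020344030642886223), np.float64(-0.0030234834715220866)) 0.0006421693636966541
```

```bash
python3 -c "
from plant import order;print(order.close_job())"
```

```text
the job is handed in; nothing more can be done
None
```

The orange box was at the bottom of the short pile, under only the black box. I set the black box on clear table and laid the orange box in the steel tray. I then put the black box back in the bay of the short pile, and handed in at about 29.7 s of the 72 s allowed.

- **Orange in the tray:** the last top view puts it within 0.6 mm of the tray centre and 0.009 rad off square. It is flat between the stops.
- **Black in its bay:** it is square to within 0.001 rad and flat between the stops. The top view shows it about 2 mm off centre along the bay and 3 mm across, both inside the clearance, so I left it.
- **Set-downs:** each box touched down within 1 mm of the expected height, with wrist force changes of about 4 to 8 N.
- **The rest:** in the last pictures the tall pile and the things on the table look as they did at the start. I compared these by eye only, and the arm hid part of the top view. The gripper was raised, open and clear of everything.

**Disagreements:**
- The two cameras disagreed by 2–5 mm. Camera heights for the board, bay and tray came out 3–5 mm low, so I used the touch heights, which matched the text.
- Before the black box was lowered into the bay, the side view read it about 4 mm off across the bay to one side. After I shifted it 1.5 mm, the top view reads 3 mm to the other side.

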